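Cap the old water stub beside the sink

TASK

Run the brass cap nut clockwise with the gripper until it is finger-tight, that is until it bites and the red lug beneath it just begins to creep round with it. Then fit the ring of the wrench fully down over the nut, feeling it on without forcing it, and tighten a further quarter turn, no more. Finally ease the load, lift the wrench off and lay it flat on the worktop; leave the cup, the plate and the cruet where they stand.

Things in the scene. Friction and masses are not known exactly. Their poses are not given: they have to be found in the camera images.
- nut_mid (a point): Brass hex cap nut on an upright stub: 30 mm across flats, 24 mm high (uppermost 1.5 mm is 28.5 mm across flats), underside 44 mm, top 68 mm above the worktop. This point is on its thread axis, about which it turns, 12 mm above its underside. Badly cast: the hexagon stands 1.8 to 3 mm off this axis, to an unknown side, and circles as it turns. z up; x square to one flat, flats every 60 degrees.
- nut_top (a point): The thread axis at the nut's top. Clockwise from above tightens. The nut turns freely (0.03 N m) for an unknown 0.8 to 2.4 rad, then bites: the torque builds over about 0.12 rad (1.5 N m/rad, springing back when let go) to 0.18 N m, and from there the collar turns with it and stays, 0.2 N m at a quarter turn. The nut does not rise or sink. 40 N of grip on two flats turns it.
- red_lug (a point): Red lug on the round dark steel collar (41 mm across, 5 mm thick, top 1 mm under the nut); it sticks out to 33 mm from the nut axis. This point is 30 mm from the nut axis, 43 mm above the worktop; x points outward from the axis. The collar stays still until the nut seats, then turns with it: the lug shows how far the nut has been turned past seating.
- handle_mid (a point): Steel ring wrench, about 0.24 kg, lying flat. This point is the middle of its handle, 22 mm above the underside. The handle is 12 mm wide and 12 mm thick, straight along x from 48 mm behind to 44 mm ahead of this point, 16 mm clear of the worktop; a round foot, 24 mm across, 28 mm tall, is centred 78 mm behind. x points to the ring, z up. It balances within 15 mm of here.
- ring_mid (a point): Centre of the wrench's smooth ring, half-way up, 65 mm ahead of handle_mid, 9 mm above the underside. Ring 18 mm tall, open above and below, 41 to 48 mm across, hexagonal hole 31.5 mm across flats; two of its flats face along the wrench's x. Its underside can go down to the collar, 43 mm above the worktop; free play about 0.1 rad each way. Pulled askew or under load it binds on the nut.
- stub: The fixed copper and brass supply stub that carries the nut: flange 64 mm across on the worktop, copper pipe 22 mm across. Origin on the axis at the worktop; z up.
- wrench: The same wrench; origin on the underside below the handle's middle, x towards the ring, z up (flat when z is upright; origin height 0 when it lies on the worktop).
- cup: Blue plastic cup, 72 mm across, 85 mm tall, origin under its centre. Bystander.
- cruet: Glass vinegar cruet with red screw lid, 66 mm across, 138 mm tall, origin under its centre. Bystander.
- plate: White plate, 170 mm across, 18 mm tall, origin under its centre. Bystander.
Mind the look-alikes: they are no part of the job. Of the things that look like the stub, the largest one is meant.

How it is judged (in metres and radians):
On the way, in this order (a step that is already met when the one before it is completed fails the run):
1. the nut is finger-tight: the red lug has just begun to creep (1 to 9 mm, 2 to 17 degrees), the wrench still off the nut (distance of red_lug from where it was at the start of the episode between 0.001 and 0.009 m and horizontal distance between ring_mid and nut_mid above 0.05 m), for 0.1 s.
2. the ring of the wrench sits over the nut, its underside at least 17 mm below the nut's top (horizontal distance between ring_mid and nut_mid below 0.007 m and z of ring_mid in the frame of nut_mid below 0.004 m and distance of red_lug from where it was at the start of the episode below 0.025 m), for 0.1 s.
3. turned a further quarter turn with the wrench: the lug is 74 to 120 degrees from its start (36 to 52 mm) (distance of red_lug from where it was at the start of the episode between 0.036 and 0.052 m and horizontal distance between ring_mid and nut_mid below 0.007 m), for 0.1 s.
At the end, for the whole second after the job is handed in: The red lug is 36 to 52 mm from where it started (74 to 120 degrees round, the finger-tight creep included), and the wrench lies flat on the worktop (tilt under 0.1 rad, underside within 6 mm of it), its ring more than 50 mm from the nut, at rest. The robot has let go (distance of red_lug from where it was at the start of the episode between 0.036 and 0.052 m and horizontal distance between ring_mid and nut_mid above 0.05 m and angle between wrench's own z axis and vertical below 0.1 rad and height (world z) of wrench below 0.006 m and linear speed of wrench below 0.02 m/s); the robot touches nothing.
It fails at once if the nut forced past finger-tight with the bare gripper: more than 17 degrees of lug travel (9 mm) with the fingers on the nut (contact force between the fingers and nut above 1 N and distance of red_lug from where it was at the start of the episode above 0.009 m).
It fails at once if the wrench used on the nut before it is finger-tight (contact force between wrench and nut above 2 N and distance of red_lug from where it was at the start of the episode below 0.001 m).
It fails at once if the nut over-tightened: lug more than 120 degrees (52 mm) from its start (distance of red_lug from where it was at the start of the episode above 0.052 m).
It fails at once if the wrench forced: more than 20 N between wrench and nut while the ring is not fully down on it (getting it on or off), or more than 50 N at any time (contact force between wrench and nut above 50 N or (contact force between wrench and nut above 20 N and z of ring_mid in the frame of nut_mid above 0.004 m)).
It fails at once if the cup, cruet or plate moved more than 30 mm (distance of any of cup, cruet, plate from where it was at the start of the episode above 0.03 m).
It also fails if it takes over 72 s, if anything falls off the work surface, if the arm or the gripper's body presses on something with over 40 N, if the wrist force passes 120 N, or if a joint passes its speed limit or range.

ROBOT

A 6-joint arm with a two-finger parallel gripper is mounted at the origin on the work surface. World frame = base frame: x ahead of the robot, y to its left, z up, the work surface at z = 0. Lengths are in m, angles in degrees, forces in N, time in s.
With the tool pointing down it reaches from about 0.35 to 0.875 m from the base axis. Payload 4.2 kg.
Tool frame: the origin (TCP) lies at the very end of the fingers, on their centre line; the grasp point (between the pads) lies 19 mm behind it (r.grip_point_offset is the distance from the TCP to the grasp point, in m); z points along the fingers, y is the line along which they close (so a half turn about z gives the same grasp; the last joint's range is limited). The gripper opens to 87 mm and grips with 3 to 60 N. Pads are 19 mm wide; open, the fingers measure 117 mm over their backs; the gripper's body (75 mm by 190 mm) begins 51 mm behind the grasp point.
Start: joints at [-59.496, 22.042, 0.453, 0, -68.411, -14.817], TCP at [0.169, -0.602, 0.223] pointing down, gripper open.
Joint ranges: [-179.83, 179.83], [-69.29, 118.12], [-61.27, 80.66], [-181.25, 117.63], [-171.15, -9.14], [-177.46, 177.46]. Speed limits (degrees/s): [159.86, 159.86, 180, 180, 180, 180].

INTERFACE

Orientations are given as a 3x3 rotation matrix whose columns are the frame's x, y, z axes.
In Python, from station import r, cams gives the robot as it stands. The module is installed in compiled form; this text tells all that it offers.
- The arm moves only by the shell command python3 -m handwheel 'ROWS'. ROWS is JSON, a list that holds one entry, the list of rows, each a list of 7 numbers: the turn, a rotation vector about the tool's x, y, z in units of 6 degrees (1.0 is 6 degrees), then the shift along the tool's x, y, z in m, then the finger opening in m, from 0 to 0.087. In form: [[[ax, ay, az, x, y, z, jaw], ...]]. A call has 1 to 12 rows; each row shifts and turns the commanded pose from where the row before left it, along the tool's axes as they then stand; what a row does not reach is not made up. A row lasts 1/10 s, in which the tool goes at most 50 mm and 8.59 degrees, less where a joint would pass 70% of its speed; a pose out of reach is approached as far as the arm can. A call with a gripper value outside its range is refused whole. The fingers move at their own pace and stop on an object; the grip force is fixed at half the most. Time passes only in rows, so rows that do not move let the fingers close. It gives the time, the measured TCP pose, the force, the opening and the grip force at its end, in the units of the state.
- r.sense(): the state, without advancing time (a new reading comes with each control period).
- cams.capture(name): name is "side" or "top"; returns the picture (400x640x3 uint8, red, green, blue); there is no depth.
- cams.get_calibration(name): a dict with "camera_matrix" (3x3 intrinsics, pixels), "rvec" (rotation vector, rad) and "tvec" (3), from world to camera coordinates, as OpenCV has them. Camera axes: x right, y down, z forward; pixel columns grow to the right and rows downward; lengths in m; the calibration is good to about 2 mm. A picture is of the moment at which its call begins. get_calibration takes no time and is no camera call.
- r.finish_job(): hands the job in; it is judged then, once.
The state is a dict: "time_s": time; "joints": joint angles; "joint_velocities": joint speeds; "effort": joint torques, N m; "tcp_pos": TCP position; "ee_rot": TCP orientation; "wrist_force": force on the tool from outside, world axes, zero at the start; "moment": the same for the moment, N m; "gripper_width": opening from 0.0 (shut) to 1.0 (fully open); "gripper_force": force on a finger pad.
Only numpy, scipy, OpenCV 4.12 (cv2) and the standard library are available. Lean on these libraries where they do the work, as an engineer would, in place of code of your own. Each camera call takes 0.05 s, during which the arm holds its last target. There are 200 camera calls.

## Working session

There is one attempt and no reset: what is moved stays moved. The work goes in short steps, Python scripts to look and compute and a shell command to move; the robot and the scene stay as the last step left them, time stands still between calls to the robot, and variables do not carry over. Pictures are saved under pics/ and viewed, at most 10 in all, crops included, and the job is handed in when it is done.

```bash
mkdir -p pics; python3 - <<'E'
from station import r,cams
import cv2,numpy as np
for n in("side","top"):
    im=cams.capture(n); cv2.imwrite(f"pics/{n}0.png",im[:,:,::-1])
    c=cams.get_calibration(n); R=cv2.Rodrigues(c["rvec"])[0]
    print(n,c["camera_matrix"],-R.T@c["tvec"].ravel(),R)
s=r.sense();print(s["tcp_pos"],s["ee_rot"],s["gripper_width"])
E
```

```text
side [[501.21659578   0.         330.93687013]
 [  0.         501.21659578 199.37233444]
 [  0.           0.           1.        ]] [0.12384002 0.56722523 0.9273382 ] [[-0.76298524 -0.64629436 -0.01253504]
 [-0.50600563  0.60920943 -0.61059166]
 [ 0.40225841 -0.45952962 -0.79184638]]
top [[452.04805059   0.         316.96922253]
 [  0.         452.04805059 197.85703564]
 [  0.           0.           1.        ]] [0.49989395 0.08091711 1.07035946] [[ 0.0098356  -0.99994901 -0.00228754]
 [-0.99850012 -0.00969809 -0.0538837 ]
 [ 0.05385877  0.00281409 -0.9985446 ]]
[ 0.16887582 -0.60118367  0.22157253] [[-9.62787761e-01 -2.70257895e-01 -6.29795049e-04]
 [-2.70258608e-01  9.62785993e-01  1.84840677e-03]
 [ 1.06811329e-04  1.94983095e-03 -9.99998093e-01]] 0.9991706528502241
```

View pics/side0.png

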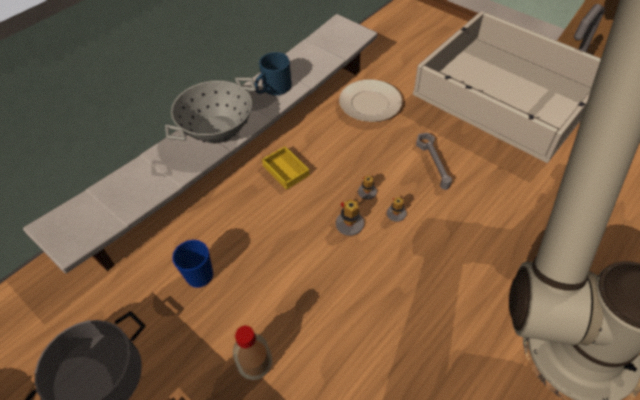

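View pics/top0.png

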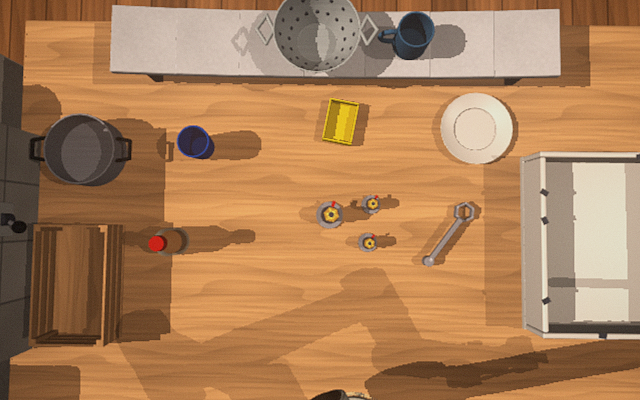

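The largest stub is at about (330,214) in the top view. The wrench ring is at about (464,211) and its foot at (429,261). Next I'll zoom in on both.

```bash
cat > h.py <<'E'
from station import r,cams
import cv2,numpy as np
def pt(n,u,v,z):
    c=cams.get_calibration(n); R=cv2.Rodrigues(c["rvec"])[0]
    C=-R.T@np.ravel(c["tvec"]); d=R.T@np.linalg.inv(c["camera_matrix"])@[u,v,1]
    return C+d*(z-C[2])/d[2]
def px(n,p):
    c=cams.get_calibration(n)
    return cv2.projectPoints(np.array([p],float),c["rvec"],c["tvec"],c["camera_matrix"],None)[0].ravel()
def crop(im,u,v,h,s): return cv2.resize(im[v-h:v+h,u-h:u+h,::-1],None,fx=s,fy=s,interpolation=cv2.INTER_CUBIC)
def lug(n,im,u,v,h,z=.043):
    a=im.astype(int); m=(a[...,0]>1.8*a[...,1])&(a[...,0]>1.8*a[...,2])&(a[...,0]>70)
    m[:max(0,v-h)]=0;m[v+h:]=0;m[:,:u-h]=0;m[:,u+h:]=0
    ys,xs=np.nonzero(m); w=a[...,0][ys,xs]
    return (pt(n,(xs*w).sum()/w.sum(),(ys*w).sum()/w.sum(),z),len(xs)) if len(xs) else (None,0)
E
python3 - <<'E'
from h import *
t=cv2.imread("pics/top0.png")[:,:,::-1]; s=cv2.imread("pics/side0.png")[:,:,::-1]
a=np.hstack([crop(t,330,214,20,10),crop(s,350,215,20,10)])
b=np.hstack([crop(t,448,236,40,5),crop(s,435,160,40,5)])
cv2.imwrite("pics/z0.png",np.vstack([a,b])[:600] if 0 else cv2.resize(np.vstack([a,b]),(600,600)))
print("lug",lug("top",t,330,214,14),lug("side",s,350,210,14))
for nm,u,v,z in[("nut",331,214,.068),("ring",464,211,.018),("foot",429,261,.028)]:print(nm,pt("top",u,v,z))
a=t.astype(int); 
for n,im,u,v in(("top",t,330,214),("side",s,350,210)):
    a=im.astype(int); m=(a[...,0]>130)&(a[...,1]>90)&(a[...,2]<.55*a[...,1])
    m[:v-12]=0;m[v+12:]=0;m[:,:u-12]=0;m[:,u+12:]=0
    y,x=np.nonzero(m);print(n,len(x),x.mean(),y.mean(),x.min(),x.max(),y.min(),y.max(),pt(n,x.mean(),y.mean(),.068))
E
```

```text
lug (array([0.5431365 , 0.04735338, 0.043     ]), 21) (array([0.54625646, 0.04830476, 0.043     ]), 16)
nut [0.51843448 0.05229625 0.068     ]
ring [ 0.52936342 -0.25839545  0.018     ]
foot [ 0.41376622 -0.17418236  0.028     ]
top 148 330.9662162162162 214.01351351351352 324 341 202 221 [0.51840382 0.05237087 0.068     ]
side 100 350.32 204.44 344 357 199 210 [0.51948415 0.05241775 0.068     ]
```

View pics/z0.png

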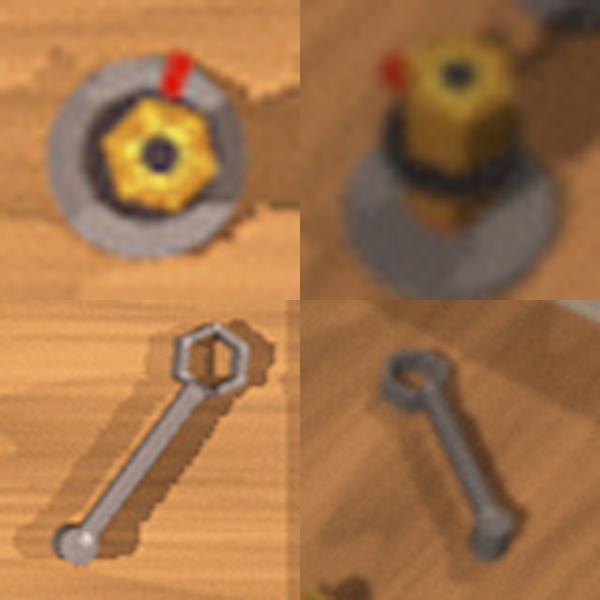

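The zoom shows the nut's hexagon centred near (331.0,214.2), with the flange centre near (329.4,214.6). The red lug is above it at about (333.6,203.5). The wrench ring is at (464.3,211.5) and the foot at (428.3,261). I'll refine these from the saved images.

```bash
cat >> h.py <<'E'
def hexfit(n,im,u,v,h=11,z=.068):
    "brass top: centroid and 6th-harmonic orientation of bright brass, upsampled, in world coords"
    a=cv2.resize(im[v-h:v+h,u-h:u+h],None,fx=8,fy=8,interpolation=cv2.INTER_CUBIC).astype(int)
    m=((a[...,0]>120)&(a[...,1]>85)&(a[...,2]<.62*a[...,1])).astype(np.uint8)
    red=(a[...,0]>1.8*a[...,1]); m[red]=0
    cs,_=cv2.findContours(m,cv2.RETR_EXTERNAL,cv2.CHAIN_APPROX_NONE); k=max(cs,key=cv2.contourArea)
    k=cv2.convexHull(k); f=np.zeros_like(m); cv2.fillPoly(f,[k],1); y,x=np.nonzero(f)
    P=np.array([pt(n,(X+.5)/8-.5+u-h,(Y+.5)/8-.5+v-h,z)[:2] for X,Y in zip(x[::3],y[::3])])
    c=P.mean(0); d=(P-c)@[1,1j]; ang=np.degrees(np.angle((d**6).mean()))/6   # vertex angle
    return c,ang,(ang+30),np.sqrt(len(x)/64/.866)   # centre, vertex, flat normal (mod 60), AF px
E
python3 - <<'E'
from h import *
t=cv2.imread("pics/top0.png")[:,:,::-1]; s=cv2.imread("pics/side0.png")[:,:,::-1]
print("hex",hexfit("top",t,331,214),hexfit("side",s,350,205))
print("flange",pt("top",329.4,214.6,.006))
R=pt("top",464.3,211.5,.018);F=pt("top",428.3,261.1,.028);d=(R-F)[:2];L=np.linalg.norm(d)
print("wrench",R,F,L,np.degrees(np.arctan2(d[1],d[0])),"handle",R[:2]-d/L*.065, F[:2]+d/L*.078)
for u,v in((372,203),(369,242)):print("look",pt("top",u,v,.05),px("side",pt("top",u,v,.05)),px("side",pt("top",u,v,.03)))
E
```

```text
Traceback (most recent call last):
  File "h.py", line 23, in hexfit
    P=np.array([pt(n,(X+.5)/8-.5+u-h,(Y+.5)/8-.5+v-h,z)[:2] for X,Y in zip(x[::3],y[::3])])
                ~~^^^^^^^^^^^^^^^^^^^^^^^^^^^^^^^^^^^^^
  File "h.py", line 4, in pt
    c=cams.get_calibration(n); R=cv2.Rodrigues(c["rvec"])[0]
ValueError: time passes only in moves, steps and waits
```

```bash
python3 - <<'E'
s=open('h.py').read()
s=s.replace("def pt(","CAL={n:cams.get_calibration(n) for n in('top','side')}\ndef pt(",1).replace("c=cams.get_calibration(n)","c=CAL[n]")
open('h.py','w').write(s)
E
python3 - <<'E'
from h import *
t=cv2.imread("pics/top0.png")[:,:,::-1]; s=cv2.imread("pics/side0.png")[:,:,::-1]
print("hex",hexfit("top",t,331,214),hexfit("side",s,350,205))
print("flange",pt("top",329.4,214.6,.006))
R=pt("top",464.3,211.5,.018);F=pt("top",428.3,261.1,.028);d=(R-F)[:2];L=np.linalg.norm(d)
print("wrench",R,F,L,np.degrees(np.arctan2(d[1],d[0])),"handle",R[:2]-d/L*.065, F[:2]+d/L*.078)
for u,v in((372,203),(369,242)):print("look",pt("top",u,v,.05),px("side",pt("top",u,v,.05)),px("side",pt("top",u,v,.03)))
E
```

```text
hex (array([0.51798854, 0.05272873]), np.float64(15.293814030095296), np.float64(45.2938140300953), np.float64(14.198287515058889)) (array([0.52768641, 0.0517559 ]), np.float64(-23.47495046288705), np.float64(6.525049537112949), np.float64(19.505561917757785))
flange [0.51813327 0.05427895 0.006     ]
wrench [ 0.5282073  -0.25908373  0.018     ] [ 0.41352245 -0.17257909  0.028     ] 0.14365120120016223 -37.02656711303741 handle [ 0.47631414 -0.21994169] [ 0.47579425 -0.21954954]
look [ 0.54450488 -0.04060134  0.05      ] [367.26886431 178.56644786] [367.21276582 183.33263178]
look [ 0.45669048 -0.03414703  0.05      ] [397.02788538 199.78490266] [397.10584064 204.8139777 ]
```

```bash
python3 -m handwheel '[[[0,0,1.27,0,0,0,0.087],[0,0,0,-0.0273,0.0374,0,0.087],[0,0,0,-0.0273,0.0374,0,0.087],[0,0,0,-0.0273,0.0374,0,0.087],[0,0,0,-0.0273,0.0374,0,0.087],[0,0,0,-0.0273,0.0374,0,0.087],[0,0,0,-0.0273,0.0374,0,0.087],[0,0,0,-0.0273,0.0374,0,0.087],[0,0,0,-0.0273,0.0374,0,0.087],[0,0,0,-0.0273,0.0374,0,0.087],[0,0,0,-0.0273,0.0374,0,0.087],[0,0,0,-0.0273,0.0374,0,0.087]]]'
python3 -m handwheel '[[[0,0,0,-0.0273,0.0374,0,0.087],[0,0,0,-0.0273,0.0374,0,0.087],[0,0,0,-0.0273,0.0374,0,0.087],[0,0,0,-0.0273,0.0374,0,0.087],[0,0,0,-0.0273,0.0374,0,0.087],[0,0,0,0,0,0.04,0.060],[0,0,0,0,0,0.03,0.06],[0,0,0,0,0,0,0.06],[0,0,0,0,0,0,0.06]]]'
python3 -c "
from h import *
s=r.sense();print(s['joints'],s['tcp_pos'],s['ee_rot'],s['wrist_force'],s['moment'],s['gripper_width'])"
```

```text
time_s: 1.3
tcp_pos: [0.4088, -0.1503, 0.2225]
ee_rot: [[-0.99, -0.14, 0.0], [-0.14, 0.99, 0.0], [-0.0, 0.0, -1.0]]
wrist_force: [1.6, -0.5, 1.1]
gripper_width: 1.001
gripper_force: 0.0
time_s: 2.2
tcp_pos: [0.5177, 0.0519, 0.1528]
ee_rot: [[-0.99, -0.141, -0.0], [-0.141, 0.99, -0.001], [0.001, -0.001, -1.0]]
wrist_force: [0.4, -0.5, 0.6]
gripper_width: 0.736
gripper_force: 0.0
[ 2.36353496e+01  1.56354015e+01 -1.99499944e+01  5.38669323e-02
 -5.44614400e+01 -1.05571198e+02] [0.51774208 0.05188847 0.1528049 ] [[-9.90034643e-01 -1.40823331e-01 -4.41967188e-04]
 [-1.40822820e-01  9.90034280e-01 -1.02849286e-03]
 [ 5.82398457e-04 -9.56004496e-04 -9.99999373e-01]] [ 0.38297557 -0.49486655  0.58659728] [ 0.06049358 -0.03086975  0.03312269] 0.7356848816066923
```

```bash
python3 -m handwheel '[[[0,0,0,0,0,0.04,0.06],[0,0,0,0,0,0.04,0.06],[0,0,0,0,0,0.02,0.06],[0,0,0,0,0,0.0055,0.06],[0,0,0,0,0,0,0.03],[0,0,0,0,0,0,0],[0,0,0,0,0,0,0],[0,0,0,0,0,0,0],[0,0,0,0,0,0,0],[0,0,0,0,0,0,0]]]'
python3 -c "
from h import *
s=r.sense();print(s['tcp_pos'],s['wrist_force'],s['moment'],s['gripper_width']*87,s['gripper_force'])"
```

```text
time_s: 3.2
tcp_pos: [0.5195, 0.0541, 0.0484]
ee_rot: [[-0.99, -0.141, 0.005], [-0.141, 0.99, 0.003], [-0.006, 0.002, -1.0]]
wrist_force: [0.1, 6.1, 2.1]
gripper_width: 0.338
gripper_force: 29.9
[0.51954244 0.05407071 0.04843851] [0.149351   6.0758568  2.09645193] [1.76094001 0.0984198  0.00515102] 29.39281427155147 29.937841551272868
```

```bash
cat > s.py <<'E'
from h import *
s=r.sense();T=s['ee_rot'];print('t',round(s['time_s'],2),'tcp',np.round(np.array(s['tcp_pos'])*1e3,1),'Ft',np.round(T.T@s['wrist_force'],1),'Mt',np.round(T.T@s['moment'],3),'yaw_y',np.round(np.degrees(np.arctan2(T[1,1],T[0,1])),1),'tilt',np.round(T[:2,2],4),'j6',round(s['joints'][5],1),'w',round(s['gripper_width']*87,1))
E
python3 -m handwheel '[[[0,0,0,0,0.002,0,0],[0,0,0,0,0,0,0]]]' >/dev/null; python3 s.py
python3 -m handwheel '[[[0,0,1.2,0.00025,0,0,0],[0,0,1.2,0.00025,0,0,0],[0,0,1.2,0.00025,0,0,0],[0,0,1.2,0.00025,0,0,0],[0,0,0,0,0,0,0]]]'>/dev/null; python3 s.py
```

```text
t 3.4 tcp [519.4  54.3  48.4] Ft [-3.3 -2.4 -3.4] Mt [ 0.778 -0.909 -0.023] yaw_y 98.2 tilt [0.0047 0.0003] j6 -105.8 w 29.5
t 3.9 tcp [518.   54.2  48.3] Ft [-4.5 -1.1 -4.5] Mt [ 0.471 -1.172 -0.023] yaw_y 69.3 tilt [0.0038 0.0004] j6 -134.6 w 29.7
```

```bash

python3 -m handwheel '[[[0,0,1.2,-0.0008,0,0,0],[0,0,1.2,-0.0008,0,0,0],[0,0,0,0,0,0,0]]]'>/dev/null; python3 s.py
python3 -m handwheel '[[[0,0,1,0,0,0,0],[0,0,0,0,0,0,0]]]'>/dev/null; python3 s.py
python3 -m handwheel '[[[0,0,0.6,0,0,0,0],[0,0,0,0,0,0,0]]]'>/dev/null; python3 s.py
```

```text
t 4.2 tcp [517.6  54.1  48.3] Ft [  3.4   1.2 -10.7] Mt [-0.212  1.053 -0.017] yaw_y 54.9 tilt [0.0002 0.0008] j6 -148.8 w 29.8
t 4.4 tcp [517.3  54.2  48.2] Ft [  4.1   1.  -10.5] Mt [-7.400e-02  1.314e+00  1.000e-03] yaw_y 49.0 tilt [-0.0002  0.0008] j6 -154.8 w 29.6
t 4.6 tcp [517.2  54.3  48.2] Ft [ 5.6  0.4 -9.6] Mt [-0.081  1.524 -0.157] yaw_y 45.4 tilt [-0.0004  0.0007] j6 -158.4 w 29.9
```

```bash

python3 -m handwheel '[[[0,0,0,-0.001,0,0,0]]]'>/dev/null; python3 s.py
python3 -m handwheel '[[[0,0,0.5,0,0,0,0],[0,0,0,0,0,0,0]]]'>/dev/null; python3 s.py
python3 - <<'E'
from h import *
for n,u,v in(("side",350,210),("top",330,214)):
    im=cams.capture(n); cv2.imwrite(f"pics/{n}1.png",im[:,:,::-1]); print(n,lug(n,im,u,v,14))
s=cv2.imread("pics/side1.png")[:,:,::-1];t=cv2.imread("pics/top1.png")[:,:,::-1]
cv2.imwrite("pics/z1.png",np.hstack([crop(s,350,210,50,4),crop(t,330,210,50,4)]))
E
```

```text
t 4.7 tcp [517.4  54.   48.2] Ft [ 12.8   1.1 -12.7] Mt [-0.457  3.65  -0.132] yaw_y 45.5 tilt [-0.0013  0.0015] j6 -158.2 w 29.9
t 4.9 tcp [517.2  54.2  48.2] Ft [ 10.1   1.3 -12.7] Mt [-0.056  2.877 -0.227] yaw_y 42.4 tilt [-0.0015  0.0014] j6 -161.2 w 30.2
side (None, 0)
top (None, 0)
```

View pics/z1.png

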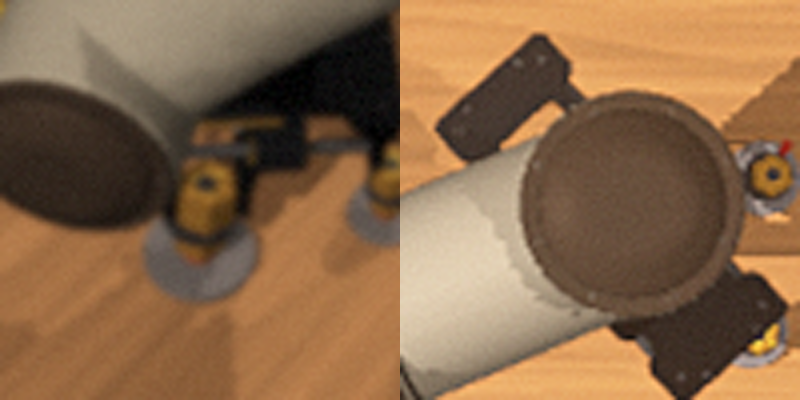

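The side view shows the fingers on the nut near (350,210) in the full image, with the lug hidden behind a finger. The twist moment has risen to 0.2 N m, so the nut is biting. I'll turn a little more, let go and check the lug.

```bash

python3 -m handwheel '[[[0,0,0.6,0.0025,0,0,0],[0,0,0,0,0,0,0]]]'>/dev/null; python3 s.py
python3 -m handwheel '[[[0,0,0.5,0.0005,0,0,0],[0,0,0,0,0,0,0]]]'>/dev/null; python3 s.py
```

```text
t 5.2 tcp [516.8  54.6  48.2] Ft [-0.6 -0.9 -9.5] Mt [ 0.367 -0.176 -0.213] yaw_y 38.9 tilt [ 0.0006 -0.0006] j6 -165.1 w 29.8
t 5.4 tcp [516.7  54.8  48.3] Ft [-1.4 -1.2 -9. ] Mt [ 0.428 -0.487 -0.153] yaw_y 35.9 tilt [ 0.0007 -0.0007] j6 -168.2 w 30.0
```

```bash

python3 -m handwheel '[[[0,0,0,0,0,0,0.06],[0,0,0,0,0,0,0.06],[0,0,0,0,0,0,0.06],[0,0,0,0,0,-0.04,0.06],[0,0,0,0,0,-0.04,0.06],[0,0,0,0,0,-0.02,0.06],[0,0,0,-0.033,-0.0322,0,0.06],[0,0,0,-0.033,-0.0322,0,0.06],[0,0,0,-0.033,-0.0322,0,0.06],[0,0,0,-0.033,-0.0322,0,0.06],[0,0,0,-0.033,-0.0322,0,0.06],[0,0,0,-0.033,-0.0322,0,0.06]]]'>/dev/null; python3 s.py
python3 - <<'E'
from h import *
T={}
for n,u,v in(("side",350,210),("top",330,214)):
    im=cams.capture(n); T[n]=im; cv2.imwrite(f"pics/{n}2.png",im[:,:,::-1])
    L=lug(n,im,u,v,14)
    o=cv2.imread(f"pics/{n}0.png")[:,:,::-1]; L0=lug(n,o,u,v,14); print(n,L,L0[0],(L[0]-L0[0])*1e3 if L[1] else 0)
print(hexfit("top",T["top"],331,214))
o=cv2.imread("pics/top0.png")[:,:,::-1]
cv2.imwrite("pics/z2.png",np.hstack([crop(o,330,214,16,12),crop(T["top"],330,214,16,12)]))
E
```

```text
t 6.6 tcp [ 473.8 -220.   146.6] Ft [-0.8  1.2  0.5] Mt [-0.06  -0.157 -0.041] yaw_y 35.7 tilt [-0.0012  0.0006] j6 -137.1 w 60.1
side (array([0.54582709, 0.04448887, 0.043     ]), 11) [0.54625646 0.04830476 0.043     ] [-0.42936606 -3.81588753  0.        ]
top (array([0.54251091, 0.04329643, 0.043     ]), 23) [0.5431365  0.04735338 0.043     ] [-0.62558807 -4.05695238  0.        ]
(array([0.51593687, 0.05397711]), np.float64(12.480316863061617), np.float64(42.48031686306162), np.float64(14.0757651702144))
```

View pics/z2.png

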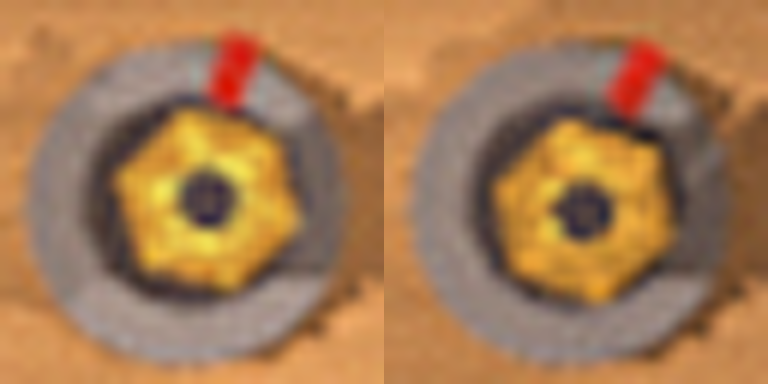

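The lug has crept about 4.3 mm, so step 1 is met, and the nut's flat normal is near 42.5°. Next I'll turn the tool round and fetch the wrench.

```bash

python3 -m handwheel '[[[0,0,-1.37,0,0,0,0.06],[0,0,-1.37,0,0,0,0.06],[0,0,-1.37,0,0,0,0.06],[0,0,-1.37,0,0,0,0.06],[0,0,-1.37,0,0,0,0.06],[0,0,-1.37,0,0,0,0.06],[0,0,-1.37,0,0,0,0.06],[0,0,-1.37,0,0,0,0.06],[0,0,-1.37,0,0,0,0.06],[0,0,-1.37,0,0,0,0.06],[0,0,-1.37,0,0,0,0.06],[0,0,-1.37,0,0,0,0.06]]]' >/dev/null
python3 -m handwheel '[[[0,0,-1.37,0,0,0,0.06],[0,0,-1.37,0,0,0,0.06],[0,0,-1.37,0,0,0,0.06],[0,0,-1.37,0,0,0,0.06],[0,0,-1.37,0,0,0,0.06],[0,0,-1.37,0,0,0,0.06],[0,0,-1.37,0,0,0,0.06],[0,0,-1.37,0,0,0,0.06],[0,0,-1.37,0,0,0,0.06],[0,0,-1.37,0,0,0,0.06],[0,0,-1.37,0,0,0,0.06],[0,0,-1.37,0,0,0,0.06]]]' >/dev/null
python3 -m handwheel '[[[0,0,0,0,0,0.04,0.06],[0,0,0,0,0,0.04,0.06],[0,0,0,0,0,0,0.06],[0,0,0,0,0,0,0.06]]]' >/dev/null; python3 s.py
```

```text
t 9.5 tcp [ 474.9 -218.3   67. ] Ft [ 0.5  0.5 -0. ] Mt [-0.061 -0.04   0.016] yaw_y -127.0 tilt [-0.0019 -0.0002] j6 59.9 w 60.2
```

```bash

python3 -m handwheel '[[[0,0,0,0.002,-0.001,0.04,0.06],[0,0,0,0,0,0.019,0.06],[0,0,0,0,0,0.0035,0.06],[0,0,0,0,0,0,0.02],[0,0,0,0,0,0,0],[0,0,0,0,0,0,0],[0,0,0,0,0,0,0],[0,0,0,0,0,0,0],[0,0,0,0,0,0,0]]]' >/dev/null; python3 s.py
python3 -m handwheel '[[[0,0,0,0,0,-0.02,0],[0,0,0,0,0,-0.04,0],[0,0,0,0,0,-0.04,0],[0,0,0,0,0,-0.01,0],[0,0,0,0,0,0,0],[0,0,0,0,0,0,0]]]' >/dev/null; python3 s.py
```

```text
t 10.4 tcp [ 477.2 -219.     4.9] Ft [-0.4  0.  -0.1] Mt [-0.129 -0.064 -0.004] yaw_y -127.1 tilt [ 0.0005 -0.0001] j6 59.9 w 20.0
t 11.0 tcp [ 475.6 -218.5  112.9] Ft [ 0.3 -0.   2.7] Mt [-0.147 -0.196  0.011] yaw_y -127.1 tilt [-0.0033  0.0013] j6 59.9 w 11.2
```

```bash
python3 - <<'E'
from h import *
s=cams.capture("side");t=cams.capture("top")
cv2.imwrite("pics/z3.png",np.hstack([crop(s,425,130,50,4),crop(t,450,230,50,4)]))
print(px("side",[.4756,-.2185,.113]),px("top",[.4756,-.2185,.113]))
cv2.imwrite("pics/side3.png",s[:,:,::-1]);cv2.imwrite("pics/top3.png",t[:,:,::-1])
E
```

```text
[439.98286971 129.72594996] [459.79144322 235.1783005 ]
```

View pics/z3.png

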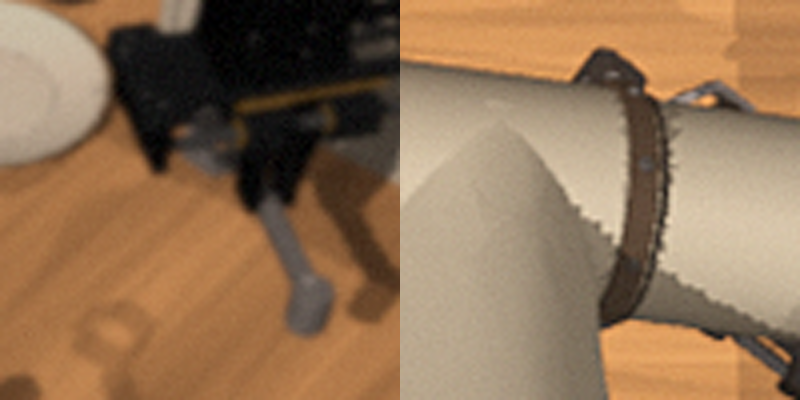

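```bash
python3 - <<'E'
from h import *
s=r.sense();p=np.array(s['tcp_pos']);T=np.array(s['ee_rot'])
for g in(.003,.010,.019):
    H=p-T[:,2]*g
    rt=H+T[:,0]*.065-T[:,2]*(-.004); 
    ft=H-T[:,0]*.078-T[:,2]*.006
    print(g,"ringtop",px("side",rt),px("top",rt),"foottop",px("side",ft))
E
```

```text
0.003 ringtop [430.3344369 111.458249 ] [477.85631623 210.86551482] foottop [453.14213424 151.44211262]
0.01 ringtop [430.75349765 109.22625915] [479.03431088 210.76644075] foottop [453.7131593  149.22056244]
0.019 ringtop [431.29808129 106.32571274] [480.57454404 210.63690098] foottop [454.45591107 146.33091638]
```

The wrench hangs by the fingertips: in the side view the ring is at about (426,114) and the foot at (454,150). The fingers closed late, so I'll set it down and grip it again.

```bash

python3 -m handwheel '[[[0,0,0,0,0,0.04,0],[0,0,0,0,0,0.03,0],[0,0,0,0,0,0.005,0],[0,0,0,0,0,0,0],[0,0,0,0,0,0,0]]]' >/dev/null; python3 s.py
python3 -m handwheel '[[[0,0,0,0,0,0.006,0],[0,0,0,0,0,0,0]]]' >/dev/null; python3 s.py
python3 -m handwheel '[[[0,0,0,0,0,0.006,0],[0,0,0,0,0,0,0]]]' >/dev/null; python3 s.py
```

```text
t 11.6 tcp [ 478.1 -219.2   40.3] Ft [ 1.1 -0.6  2.9] Mt [-0.135 -0.09  -0.023] yaw_y -127.0 tilt [ 0.0013 -0.0007] j6 59.9 w 11.4
t 11.8 tcp [ 477.3 -218.9   33.9] Ft [-0.4 -0.3  1.8] Mt [-0.113 -0.151  0.009] yaw_y -127.1 tilt [0.0008 0.    ] j6 59.9 w 11.1
t 12.0 tcp [ 476.6 -218.8   27.2] Ft [-1.3  0.5  2.7] Mt [-0.132 -0.138 -0.003] yaw_y -127.1 tilt [-0.0008  0.0003] j6 59.9 w 11.3
```

```bash

for i in 1 2 3; do python3 -m handwheel '[[[0,0,0,0,0,0.003,0],[0,0,0,0,0,0,0]]]' >/dev/null; python3 s.py; done
```

```text
t 12.2 tcp [ 476.8 -218.9   24.2] Ft [ 0.5 -0.2  2.2] Mt [-0.146 -0.127  0.016] yaw_y -127.1 tilt [-0.0007  0.0002] j6 59.9 w 11.4
t 12.4 tcp [ 477.5 -219.    22.9] Ft [-2.3  0.4 -8.1] Mt [-0.142 -0.979 -0.023] yaw_y -127.0 tilt [ 0.0005 -0.0005] j6 59.9 w 11.4
t 12.6 tcp [ 477.6 -219.1   22.6] Ft [ -9.2  -0.4 -24.8] Mt [-0.231 -2.92  -0.003] yaw_y -126.9 tilt [ 0.0008 -0.0013] j6 59.9 w 11.4
```

```bash

python3 -m handwheel '[[[0,0,0,0,0,-0.003,0],[0,0,0,0,0,0,0.03],[0,0,0,0,0,0,0.03],[0,0,0,0,0,0,0.03],[0,0,0,0,0,0.01,0.03],[0,0,0,0,0,0.0075,0.03],[0,0,0,0,0,0,0.0],[0,0,0,0,0,0,0.0],[0,0,0,0,0,0,0.0],[0,0,0,0,0,0,0.0],[0,0,0,0,0,0,0]]]' >/dev/null; python3 s.py
```

```text
t 13.7 tcp [ 477.1 -218.9    4.1] Ft [ 0.3 -0.1  2.3] Mt [-0.073 -0.042 -0.001] yaw_y -127.1 tilt [0.0002 0.0001] j6 59.9 w 11.4
```

```bash

python3 -m handwheel '[[[0,0,0,0,0,-0.02,0],[0,0,-1.1,0,0,-0.045,0],[0,0,-1.1,0,0,-0.045,0],[0,0,-1.07,0,0,0,0],[0,0,0,-0.01567,-0.03903,0,0],[0,0,0,-0.01567,-0.03903,0,0],[0,0,0,-0.01567,-0.03903,0,0],[0,0,0,-0.01567,-0.03903,0,0],[0,0,0,-0.01567,-0.03903,0,0],[0,0,0,-0.01567,-0.03903,0,0],[0,0,0,-0.01567,-0.03903,0,0],[0,0,0,0,0,0,0]]]' >/dev/null; python3 s.py
python3 -m handwheel '[[[0,0,0,0,0,0.025,0],[0,0,0,0,0,0,0],[0,0,0,0,0,0,0]]]' >/dev/null; python3 s.py
python3 - <<'E'
from h import *
s=cams.capture("side");t=cams.capture("top")
cv2.imwrite("pics/side4.png",s[:,:,::-1]);cv2.imwrite("pics/top4.png",t[:,:,::-1])
cv2.imwrite("pics/z4.png",np.hstack([crop(s,345,190,40,5),crop(t,330,214,40,5)]))
E
```

```text
t 14.9 tcp [454.4  78.5 114.3] Ft [0.6 1.2 2.6] Mt [-0.096 -0.053 -0.054] yaw_y -107.1 tilt [0.0015 0.0012] j6 42.9 w 11.9
t 15.2 tcp [453.8  73.9  88.9] Ft [-0.4 -0.4  1.7] Mt [-0.077 -0.091 -0.014] yaw_y -107.5 tilt [-0.0016 -0.0011] j6 42.9 w 12.0
```

View pics/z4.png

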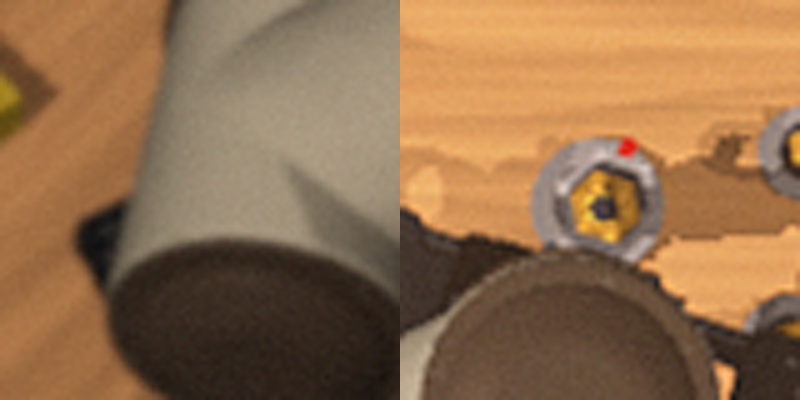

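```bash
python3 - <<'E'
from h import *
t=cv2.imread("pics/top4.png")[:,:,::-1]
cv2.imwrite("pics/z4b.png",cv2.resize(crop(t,331,213,17,1),None,fx=17,fy=17,interpolation=cv2.INTER_CUBIC))
p=r.sense();P=np.array(p['tcp_pos']);T=np.array(p['ee_rot']);H=P-T[:,2]*.018
rt=H+T[:,0]*.065-T[:,2]*(-.004)
print("ring",rt,px("top",rt),"hex",hexfit("top",t,331,214),px("top",[.5159,.054,.068]))
E
```

```text
ring [0.51681125 0.05470652 0.10383614] [330.34721026 214.44326717] hex (array([0.51647458, 0.0533444 ]), np.float64(13.184368250264315), np.float64(43.18436825026431), np.float64(13.110110602126895)) [330.22175665 215.13672973]
```

View pics/z4b.png

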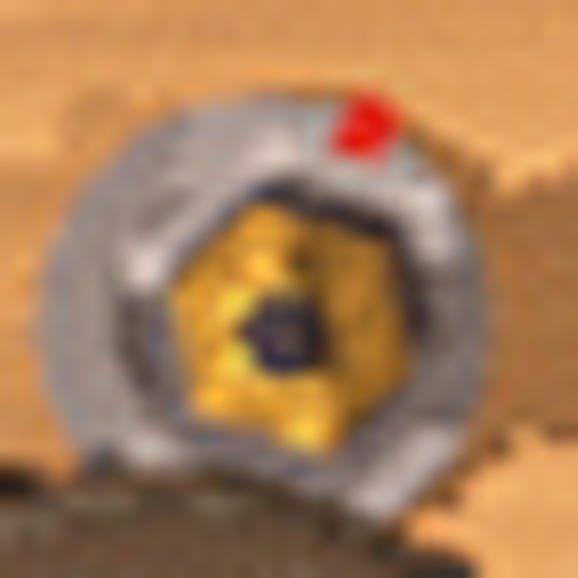

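The ring is seen around the nut: its hole is centred near crop (290,330) and so is the nut, so they agree to about a millimetre. I'll go down and feel for contact.

```bash

python3 -m handwheel '[[[0,0,0,0.0004,0.0004,0.007,0],[0,0,0,0,0,0.006,0],[0,0,0,0,0,0,0],[0,0,0,0,0,0,0]]]' >/dev/null; python3 s.py
for i in 1 2 3; do python3 -m handwheel '[[[0,0,0,0,0,0.0015,0],[0,0,0,0,0,0,0]]]' >/dev/null; python3 s.py; done
```

```text
t 15.7 tcp [454.5  73.9  75.9] Ft [-0.1  0.3  2.4] Mt [-0.089 -0.111 -0.02 ] yaw_y -107.4 tilt [-0.0005 -0.0004] j6 43.0 w 11.5
t 15.9 tcp [454.6  74.1  74.5] Ft [-0.2  0.2  3.3] Mt [-0.11  -0.183 -0.023] yaw_y -107.4 tilt [-0.  0.] j6 43.0 w 11.6
t 16.1 tcp [454.5  74.1  72.9] Ft [0.4 0.1 2.2] Mt [-0.118 -0.151 -0.01 ] yaw_y -107.4 tilt [-0.0002 -0.    ] j6 43.0 w 11.3
t 16.3 tcp [454.7  74.2  71.7] Ft [-1.5 -1.   0.8] Mt [-0.114 -0.205  0.004] yaw_y -107.4 tilt [0.0003 0.    ] j6 43.0 w 11.3
```

```bash

for i in 1 2 ; do python3 -m handwheel '[[[0,0,0,0,0,0.001,0],[0,0,0,0,0,0,0]]]' >/dev/null; python3 s.py; done
```

```text
t 16.5 tcp [454.7  74.2  71. ] Ft [-2.3  0.1 -3.2] Mt [-0.194 -0.611  0.02 ] yaw_y -107.4 tilt [0.0005 0.0001] j6 43.0 w 11.7
t 16.7 tcp [454.7  74.2  69.8] Ft [-3.   0.5 -5. ] Mt [-0.069 -0.695  0.023] yaw_y -107.4 tilt [0.0005 0.0003] j6 43.0 w 11.5
```

```bash

python3 -m handwheel '[[[0,0,0,-0.0008,0,0,0],[0,0,0,0,0,0,0]]]' >/dev/null; python3 s.py
for i in 1 2 ; do python3 -m handwheel '[[[0,0,0,0,0,0.001,0],[0,0,0,0,0,0,0]]]' >/dev/null; python3 s.py; done
```

```text
t 16.9 tcp [454.5  74.5  69.8] Ft [ 0.5  0.7 -3.5] Mt [-0.231  0.145  0.044] yaw_y -107.4 tilt [0.0016 0.0004] j6 42.9 w 11.8
t 17.1 tcp [454.   74.5  68.6] Ft [-0.4  0.  -3.2] Mt [-0.066 -0.126 -0.006] yaw_y -107.4 tilt [0.0005 0.0002] j6 42.9 w 11.5
t 17.3 tcp [453.7  74.4  67.4] Ft [-0.6  0.7 -3.9] Mt [ 0.078 -0.281 -0.009] yaw_y -107.4 tilt [-0.0002  0.    ] j6 42.9 w 11.4
```

```bash

for i in 1 2 3; do python3 -m handwheel '[[[0,0,0,0,0,0.0015,0],[0,0,0,0,0,0.0015,0],[0,0,0,0,0,0,0]]]' >/dev/null; python3 s.py; done
```

```text
t 17.6 tcp [453.2  74.2  64.1] Ft [-3.1  0.5 -3.4] Mt [ 0.04  -0.714 -0.102] yaw_y -107.4 tilt [-0.0014 -0.0004] j6 42.9 w 11.5
t 17.9 tcp [453.3  74.1  61.2] Ft [-4.3 -0.5 -3.9] Mt [ 0.038 -1.074 -0.035] yaw_y -107.4 tilt [-0.0012 -0.0004] j6 42.9 w 11.3
t 18.2 tcp [453.4  74.2  58.2] Ft [-4.2  0.1 -2.6] Mt [-0.017 -1.161 -0.015] yaw_y -107.4 tilt [-0.001  -0.0004] j6 42.9 w 11.2
```

```bash

python3 -m handwheel '[[[0,0,0,-0.0008,0,0.001,0],[0,0,0,0,0,0.0015,0],[0,0,0,0,0,0,0]]]' >/dev/null; python3 s.py
for i in 1 2; do python3 -m handwheel '[[[0,0,0,0,0,0.0015,0],[0,0,0,0,0,0.0015,0],[0,0,0,0,0,0,0]]]' >/dev/null; python3 s.py; done
```

```text
t 18.5 tcp [453.2  74.6  56. ] Ft [-2.5  0.7 -3.1] Mt [-0.214 -0.614  0.047] yaw_y -107.4 tilt [0.0003 0.    ] j6 42.8 w 11.5
t 18.8 tcp [453.   74.6  52.8] Ft [-2.9  0.6 -3. ] Mt [-0.168 -0.647  0.023] yaw_y -107.4 tilt [-0.0001 -0.0001] j6 42.9 w 11.5
t 19.1 tcp [453.   74.6  49.9] Ft [-3.1  1.3 -2.5] Mt [-0.172 -0.638  0.07 ] yaw_y -107.4 tilt [-0.0001 -0.0001] j6 42.9 w 11.6
```

```bash

python3 -m handwheel '[[[0,0,0,-0.0008,0,0.0015,0],[0,0,0,0,0,0,0],[0,0,0,0,0,0,0]]]' >/dev/null; python3 s.py
python3 -m handwheel '[[[0,0,1,0.0002,-0.007,0,0],[0,0,1,0.0002,-0.007,0,0],[0,0,0,0,0,0,0]]]' >/dev/null; python3 s.py
```

```text
t 19.4 tcp [452.7  75.   48.7] Ft [-1.3  0.2 -1.7] Mt [-0.229 -0.128 -0.001] yaw_y -107.4 tilt [0.0008 0.0003] j6 42.8 w 11.7
t 19.7 tcp [457.5  88.1  48.4] Ft [-1.6  1.2 -2.8] Mt [-0.326 -0.328  0.047] yaw_y -119.4 tilt [-0.0005 -0.0001] j6 29.7 w 11.7
```

```bash

python3 -m handwheel '[[[0,0,1,0.0002,-0.007,0,0],[0,0,1,0.0002,-0.007,0,0],[0,0,0,0,0,0,0]]]' >/dev/null; python3 s.py
python3 -m handwheel '[[[0,0,1,0.0002,-0.007,0,0],[0,0,1,0.0002,-0.007,0,0],[0,0,0,0,0,0,0]]]' >/dev/null; python3 s.py
python3 - <<'E'
from h import *
t=cams.capture("top");cv2.imwrite("pics/top5.png",t[:,:,::-1]);print(lug("top",t,330,214,16))
E
```

```text
t 20.0 tcp [465.4  99.6  48.5] Ft [-2.8  0.8 -3.7] Mt [-0.357 -0.6    0.042] yaw_y -131.3 tilt [-0.0002  0.0001] j6 17.0 w 11.5
t 20.3 tcp [475.7 109.4  48.5] Ft [-2.8  1.2 -1.3] Mt [-0.302 -0.588  0.025] yaw_y -143.2 tilt [0.0004 0.0004] j6 4.7 w 11.3
(array([0.54353382, 0.04275366, 0.043     ]), 14)
```

```bash
python3 - <<'E'
from h import *
ax=np.array([.5182,.0550])
for f in("top0","top2","top4","top5"):
    t=cv2.imread(f"pics/{f}.png")[:,:,::-1];a=t.astype(int)
    m=((a[...,0]>1.8*a[...,1])&(a[...,0]>1.8*a[...,2])&(a[...,0]>70)).astype(np.uint8)
    n,l,st,c=cv2.connectedComponentsWithStats(m)
    for i in range(1,n):
        if abs(c[i]-[330,214]).max()<25 and st[i,4]>2:
            p=pt("top",*c[i],.043)[:2]-ax; print(f,st[i],np.round(c[i],1),np.hypot(*p)*1e3,np.degrees(np.arctan2(p[1],p[0])))
    print(hexfit("top",t,331,214))
t=cv2.imread("pics/top5.png")[:,:,::-1]
cv2.imwrite("pics/z5.png",cv2.resize(crop(t,331,213,22,1),None,fx=13,fy=13,interpolation=cv2.INTER_CUBIC))
E
```

```text
top0 [331 201   5   7  21] [332.9 203.5] 25.792307380330627 -17.029760046672166
(array([0.51798854, 0.05272873]), np.float64(15.293814030095296), np.float64(45.2938140300953), np.float64(14.198287515058889))
top2 [333 201   5   7  23] [334.7 203.7] 26.762147351787526 -25.75980377301455
(array([0.51593687, 0.05397711]), np.float64(12.480316863061617), np.float64(42.48031686306162), np.float64(14.0757651702144))
top4 [334 201   4   4  12] [335.3 202.8] 29.42677720833705 -26.35527925872664
(array([0.51647458, 0.0533444 ]), np.float64(13.184368250264315), np.float64(43.18436825026431), np.float64(13.110110602126895))
top5 [333 201   5   5  14] [334.9 203.3] 27.922930881700434 -25.799028139235023
(array([0.51652016, 0.04745883]), np.float64(25.140176112913384), np.float64(55.14017611291338), np.float64(6.384239670178569))
```

View pics/z5.png

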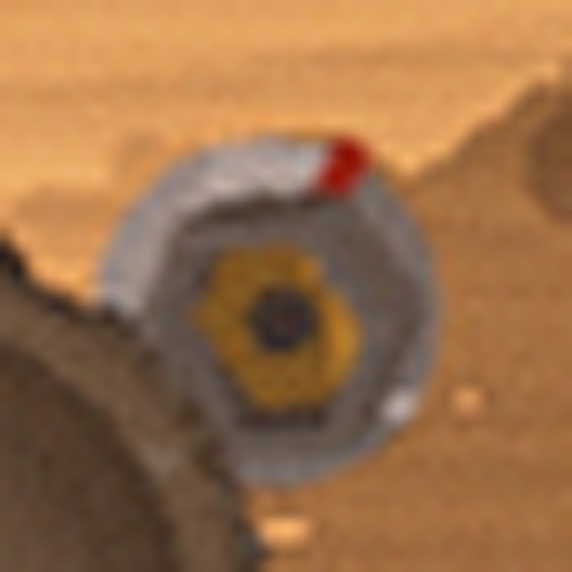

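```bash
cat >> h.py <<'E'
def hex2(im,u0=330.2,v0=215.,R=9,dark=22):
    h=14;u=int(u0);v=int(v0)
    a=cv2.resize(im[v-h:v+h,u-h:u+h],None,fx=8,fy=8,interpolation=cv2.INTER_CUBIC).astype(float)
    sat=(a.max(2)-a.min(2))/(a.max(2)+1)
    yy,xx=np.mgrid[:a.shape[0],:a.shape[1]]; X=(xx+.5)/8-.5+u-h; Y=(yy+.5)/8-.5+v-h
    m=((sat>.55)&(a[...,0]<2.0*a[...,1])&(np.hypot(X-u0,Y-v0)<R)).astype(np.uint8)
    cs,_=cv2.findContours(m,cv2.RETR_EXTERNAL,cv2.CHAIN_APPROX_NONE); k=cv2.convexHull(max(cs,key=cv2.contourArea))
    f=np.zeros_like(m);cv2.fillPoly(f,[k],1); y,x=np.nonzero(f)
    cx,cy=X[y,x].mean(),Y[y,x].mean(); c=pt("top",cx,cy,.068)
    d=-(Y[y,x]-cy)-1j*(X[y,x]-cx); ang=np.degrees(np.angle((d**6).mean()))/6
    return np.round(c[:2]*1e3,1),np.round((cx,cy),2),"flat normal",np.round((ang+30)%60,1),"AF px",np.round(np.sqrt(len(x)/64/.866),1),"hexness",np.round(abs((d**6).mean())/(abs(d)**6).mean(),3)
E
python3 - <<'E'
from h import *
for f in("top0","top2","top4","top5"): print(f,hex2(cv2.imread(f"pics/{f}.png")[:,:,::-1]))
E
```

```text
top0 (array([518. ,  52.7]), array([330.8 , 214.19]), 'flat normal', np.float64(43.8), 'AF px', np.float64(14.3), 'hexness', np.float64(0.141))
top2 (array([515.9,  53.9]), array([330.28, 215.12]), 'flat normal', np.float64(42.2), 'AF px', np.float64(14.3), 'hexness', np.float64(0.156))
top4 (array([516.8,  53. ]), array([330.69, 214.72]), 'flat normal', np.float64(42.7), 'AF px', np.float64(13.3), 'hexness', np.float64(0.187))
top5 (array([514.7,  54.7]), array([329.89, 215.67]), 'flat normal', np.float64(4.3), 'AF px', np.float64(11.6), 'hexness', np.float64(0.077))
```

The nut did turn with the ring: its flats went from 42° to 4°. The lug is still at 8.7°, and the torque is only at free-running level. I'll keep turning in small steps and watch the torque and the lug.

```bash
cat > q.py <<'E'
from h import *
s=r.sense();T=np.array(s['ee_rot']);F=T.T@s['wrist_force'];M=T.T@s['moment']
t=cams.capture("top");a=t.astype(int)
m=((a[...,0]>1.8*a[...,1])&(a[...,0]>1.8*a[...,2])&(a[...,0]>50)).astype(np.uint8)
n,l,st,c=cv2.connectedComponentsWithStats(m);o=[]
for i in range(1,n):
    p=pt("top",*c[i],.043)[:2]-[.5182,.0550]
    if .018<np.hypot(*p)<.036 and st[i,4]>2: o.append((st[i,4],np.round(np.hypot(*p)*1e3,1),round(-17-np.degrees(np.arctan2(p[1],p[0])),1)))
print("torque on tool about axis",round(M[2]-.0667*F[1]-.0019*F[0],3),"lug(n,r,turned)",o)
cv2.imwrite(f"pics/q{s['time_s']:.1f}.png",t[:,:,::-1])
E
for i in 1 2; do
python3 -m handwheel '[[[0,0,1,0.0002,-0.007,0,0],[0,0,1,0.0002,-0.007,0,0],[0,0,0,0,0,0,0]]]' >/dev/null; python3 s.py; python3 q.py; done
```

```text
t 20.65 tcp [487.8 116.7  48.6] Ft [-2.1  0.1 -1.8] Mt [-0.297 -0.477 -0.017] yaw_y -155.2 tilt [0.0009 0.0006] j6 -7.3 w 11.7
torque on tool about axis -0.021 lug(n,r,turned) [(np.int32(17), np.float64(26.3), np.float64(9.0))]
t 21.0 tcp [500.8 121.3  48.5] Ft [-2.1  1.3 -2.2] Mt [-0.27  -0.458  0.036] yaw_y -167.2 tilt [0.0007 0.0004] j6 -18.9 w 11.7
torque on tool about axis -0.045 lug(n,r,turned) [(np.int32(19), np.float64(27.5), np.float64(9.4))]
```

```bash

for i in 1 2; do
python3 -m handwheel '[[[0,0,1,0.0002,-0.007,0,0],[0,0,0.5,0.0001,-0.0035,0,0],[0,0,0,0,0,0,0]]]' >/dev/null; python3 s.py; python3 q.py; done
```

```text
t 21.35 tcp [510.7 122.8  48.5] Ft [-2.6  2.3 -1.7] Mt [-0.298 -0.377  0.075] yaw_y -176.2 tilt [0.0001 0.0002] j6 -27.5 w 11.9
torque on tool about axis -0.071 lug(n,r,turned) [(np.int32(18), np.float64(26.4), np.float64(9.3))]
t 21.7 tcp [521.3 122.8  48.6] Ft [-1.2  1.3 -0.8] Mt [-0.335 -0.313  0.023] yaw_y 174.7 tilt [0.0003 0.0002] j6 -35.9 w 11.6
torque on tool about axis -0.06 lug(n,r,turned) [(np.int32(17), np.float64(27.0), np.float64(8.9))]
```

```bash
ls pics | grep q; python3 - <<'E'
from h import *
import glob
for f in sorted(glob.glob("pics/q*.png")): print(f,hex2(cv2.imread(f)[:,:,::-1]))
t=cv2.imread(sorted(glob.glob("pics/q*.png"))[-1])[:,:,::-1]
z=pt("top",335,205,.045);
cv2.imwrite("pics/z6.png",np.hstack([crop(t,331,213,20,14)]))
E
```

```text
q20.6.png
q21.0.png
q21.4.png
q21.7.png
pics/q20.6.png (array([514.9,  55.1]), array([329.71, 215.57]), 'flat normal', np.float64(54.6), 'AF px', np.float64(11.8), 'hexness', np.float64(0.116))
pics/q21.0.png (array([514.9,  55.2]), array([329.66, 215.6 ]), 'flat normal', np.float64(39.7), 'AF px', np.float64(11.6), 'hexness', np.float64(0.094))
pics/q21.4.png (array([514.7,  55.2]), array([329.66, 215.66]), 'flat normal', np.float64(37.0), 'AF px', np.float64(11.6), 'hexness', np.float64(0.089))
pics/q21.7.png (array([515.2,  55.5]), array([329.53, 215.47]), 'flat normal', np.float64(23.5), 'AF px', np.float64(11.5), 'hexness', np.float64(0.097))
```

View pics/z6.png

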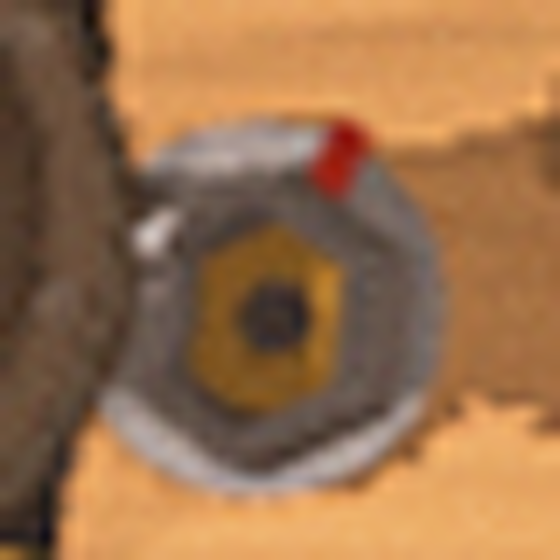

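The nut is turning inside the ring: its hexagon is centred at crop (270,318) with flats to the left and right, and the lug at (343,160) has not moved. It must have run back when I let go, so I'll carry on turning to the bite.

```bash

for i in 1 2 3; do
python3 -m handwheel '[[[0,0,1,0.0002,-0.007,0,0],[0,0,0.5,0.0001,-0.0035,0,0],[0,0,0,0,0,0,0]]]' >/dev/null; python3 s.py; python3 q.py; done
```

```text
t 22.05 tcp [531.8 121.2  48.7] Ft [-1.7  0.9 -1.6] Mt [-0.3   -0.392  0.042] yaw_y 165.7 tilt [0.0006 0.0003] j6 -44.2 w 11.5
torque on tool about axis -0.018 lug(n,r,turned) [(np.int32(19), np.float64(27.7), np.float64(9.2))]
t 22.4 tcp [541.8 118.   48.7] Ft [-1.7  1.4 -1.9] Mt [-0.4   -0.332  0.059] yaw_y 156.7 tilt [0.0006 0.0003] j6 -52.3 w 11.4
torque on tool about axis -0.035 lug(n,r,turned) [(np.int32(16), np.float64(28.7), np.float64(9.0))]
t 22.75 tcp [551.1 113.2  48.6] Ft [-2.6  1.1 -1.8] Mt [-0.436 -0.337  0.054] yaw_y 147.7 tilt [0.0005 0.0003] j6 -60.4 w 11.5
torque on tool about axis -0.014 lug(n,r,turned) [(np.int32(18), np.float64(28.2), np.float64(9.2))]
```

```bash

for i in 1 2 3; do
python3 -m handwheel '[[[0,0,1,0.0002,-0.007,0,0],[0,0,0.5,0.0001,-0.0035,0,0],[0,0,0,0,0,0,0]]]' >/dev/null; python3 s.py; python3 q.py; done
```

```text
t 23.1 tcp [559.5 107.   48.5] Ft [-1.4 -0.1 -1.4] Mt [-0.429 -0.303  0.13 ] yaw_y 138.7 tilt [0.0002 0.0001] j6 -68.4 w 11.9
torque on tool about axis 0.139 lug(n,r,turned) [(np.int32(16), np.float64(28.6), np.float64(9.2))]
t 23.45 tcp [566.9  99.6  48.6] Ft [-2.3  1.2 -1.3] Mt [-0.408 -0.393  0.019] yaw_y 129.7 tilt [0.0003 0.0001] j6 -76.4 w 11.7
torque on tool about axis -0.055 lug(n,r,turned) [(np.int32(15), np.float64(28.2), np.float64(9.2))]
t 23.8 tcp [573.2  91.2  48.7] Ft [-1.3  1.6 -2. ] Mt [-0.356 -0.357  0.041] yaw_y 120.7 tilt [0.0006 0.0002] j6 -84.3 w 11.5
torque on tool about axis -0.065 lug(n,r,turned) [(np.int32(16), np.float64(27.2), np.float64(9.3))]
```

```bash

for i in 1 2 3; do
python3 -m handwheel '[[[0,0,1,0.0002,-0.007,0,0],[0,0,0.5,0.0001,-0.0035,0,0],[0,0,0,0,0,0,0]]]' >/dev/null; python3 s.py; python3 q.py; done
python3 - <<'E'
from h import *
import glob
for f in sorted(glob.glob("pics/q*.png"))[-6:]: print(f,hex2(cv2.imread(f)[:,:,::-1]))
E
```

```text
t 24.15 tcp [578.1  81.9  48.8] Ft [-2.3  0.3 -1.3] Mt [-0.388 -0.437  0.06 ] yaw_y 111.7 tilt [0.001  0.0003] j6 -92.3 w 11.6
torque on tool about axis 0.042 lug(n,r,turned) [(np.int32(13), np.float64(28.3), np.float64(9.1))]
t 24.5 tcp [581.4  71.9  48.8] Ft [-2.5  0.8 -2.7] Mt [-0.386 -0.46   0.091] yaw_y 102.7 tilt [0.0011 0.0002] j6 -100.2 w 11.8
torque on tool about axis 0.04 lug(n,r,turned) [(np.int32(12), np.float64(28.7), np.float64(9.2))]
t 24.85 tcp [583.   61.6  48.8] Ft [-2.5  2.3 -2.7] Mt [-0.44  -0.471  0.073] yaw_y 93.7 tilt [0.001  0.0003] j6 -108.2 w 11.7
torque on tool about axis -0.077 lug(n,r,turned) [(np.int32(12), np.float64(30.1), np.float64(9.5))]
pics/q23.1.png (array([515.8,  55.6]), array([329.48, 215.18]), 'flat normal', np.float64(42.1), 'AF px', np.float64(11.4), 'hexness', np.float64(0.112))
pics/q23.4.png (array([516.3,  56. ]), array([329.33, 214.93]), 'flat normal', np.float64(36.1), 'AF px', np.float64(11.3), 'hexness', np.float64(0.082))
pics/q23.8.png (array([516.9,  55.9]), array([329.39, 214.67]), 'flat normal', np.float64(38.1), 'AF px', np.float64(11.0), 'hexness', np.float64(0.063))
pics/q24.1.png (array([517.4,  55.9]), array([329.38, 214.46]), 'flat normal', np.float64(30.1), 'AF px', np.float64(10.9), 'hexness', np.float64(0.038))
pics/q24.5.png (array([517.5,  55.7]), array([329.45, 214.4 ]), 'flat normal', np.float64(5.7), 'AF px', np.float64(10.8), 'hexness', np.float64(0.094))
pics/q24.9.png (array([517.6,  55.8]), array([329.4 , 214.35]), 'flat normal', np.float64(56.4), 'AF px', np.float64(10.7), 'hexness', np.float64(0.121))
```

```bash

for i in 1 2 ; do
python3 -m handwheel '[[[0,0,1,0.0002,-0.007,0,0],[0,0,1,0.0002,-0.007,0,0],[0,0,0.5,0.0001,-0.0035,0,0],[0,0,0,0,0,0,0]]]' >/dev/null; python3 s.py; python3 q.py; done
python3 - <<'E'
from h import *
import glob
for f in sorted(glob.glob("pics/q*.png"))[-2:]: print(f,hex2(cv2.imread(f)[:,:,::-1]))
E
```

```text
t 25.3 tcp [581.9  43.8  48.7] Ft [-2.   1.7 -1.3] Mt [-0.361 -0.396  0.024] yaw_y 78.7 tilt [ 0.0004 -0.    ] j6 -121.5 w 11.4
torque on tool about axis -0.086 lug(n,r,turned) [(np.int32(7), np.float64(29.6), np.float64(12.5))]
t 25.75 tcp [576.5  27.2  48.7] Ft [-1.7  1.  -1.7] Mt [-0.421 -0.361  0.082] yaw_y 63.7 tilt [ 0.0003 -0.0001] j6 -135.1 w 11.7
torque on tool about axis 0.016 lug(n,r,turned) []
pics/q25.3.png (array([517.8,  55.2]), array([329.67, 214.29]), 'flat normal', np.float64(46.4), 'AF px', np.float64(10.8), 'hexness', np.float64(0.135))
pics/q25.8.png (array([517.6,  54.4]), array([330.05, 214.36]), 'flat normal', np.float64(29.8), 'AF px', np.float64(10.5), 'hexness', np.float64(0.095))
```

```bash
python3 - <<'E'
from h import *
for f in("top2","top4","q21.7","q25.8"):
    t=cv2.imread(f"pics/{f}.png")[:,:,::-1]
    print(f,"row215",[tuple(int(x) for x in p) for p in t[215,318:344]])
s=cams.capture("side");cv2.imwrite("pics/side6.png",s[:,:,::-1])
print("side",lug("side",s,350,210,16))
a=s.astype(int);m=(a[...,0]>60)&(a[...,2]<.5*a[...,0])&(a[...,1]>.6*a[...,0])
y,x=np.nonzero(m[185:230,330:370]);print(len(x),x.mean()+330,y.mean()+185)
print(px("side",[.518,.055,.068]),px("side",[.518,.055,.044]))
E
```

```text
top2 row215 [(152, 133, 123), (148, 130, 121), (135, 115, 109), (94, 80, 71), (67, 55, 53), (131, 92, 54), (184, 127, 48), (197, 134, 53), (217, 153, 54), (188, 132, 57), (93, 68, 56), (70, 57, 60), (81, 65, 64), (77, 62, 61), (58, 50, 57), (182, 136, 65), (221, 161, 59), (195, 134, 53), (201, 138, 49), (147, 98, 45), (71, 54, 48), (93, 78, 71), (98, 81, 74), (98, 81, 77), (102, 81, 67), (121, 81, 53)]
top4 row215 [(154, 135, 129), (159, 140, 131), (137, 119, 114), (103, 88, 80), (108, 91, 87), (111, 96, 96), (172, 128, 80), (208, 146, 55), (223, 160, 54), (194, 139, 58), (96, 71, 57), (76, 62, 70), (83, 69, 68), (75, 58, 54), (48, 39, 38), (106, 72, 39), (150, 101, 38), (161, 109, 42), (164, 108, 39), (117, 79, 38), (71, 56, 51), (97, 80, 73), (116, 97, 90), (118, 104, 99), (130, 107, 88), (159, 112, 71)]
q21.7 row215 [(92, 73, 54), (87, 64, 49), (87, 70, 56), (102, 89, 80), (99, 83, 77), (101, 86, 80), (87, 74, 62), (111, 79, 45), (132, 88, 35), (112, 75, 36), (73, 54, 36), (60, 49, 42), (66, 53, 46), (61, 51, 44), (50, 38, 36), (128, 84, 37), (166, 112, 43), (121, 91, 64), (97, 82, 76), (103, 87, 77), (103, 86, 76), (102, 83, 77), (110, 96, 88), (117, 104, 98), (135, 109, 93), (159, 113, 72)]
q25.8 row215 [(151, 137, 128), (159, 142, 135), (148, 131, 125), (146, 127, 120), (140, 128, 117), (139, 128, 129), (202, 155, 92), (245, 188, 66), (239, 194, 75), (168, 134, 59), (69, 51, 42), (62, 50, 47), (66, 53, 48), (66, 52, 49), (64, 53, 51), (97, 65, 39), (126, 87, 36), (128, 87, 35), (108, 82, 58), (129, 115, 113), (140, 123, 115), (122, 103, 98), (119, 104, 98), (116, 103, 99), (130, 106, 92), (160, 112, 74)]
side (None, 0)
836 348.4988038277512 208.12200956937798
[350.10189538 205.53263346] [349.9066963  212.14304404]
```

```bash
python3 - <<'E'
from h import *
def asc(f,u0,u1,v0,v1):
    a=cv2.imread(f"pics/{f}.png")[:,:,::-1].astype(int)
    for v in range(v0,v1):
        l=""
        for u in range(u0,u1):
            R,G,B=a[v,u];mx=max(R,G,B);s=(mx-min(R,G,B))/(mx+1)
            l+= "R" if (R>1.8*G and R>1.8*B and R>50) else "." if mx<45 else "Y" if (s>.6 and G>.64*R) else "w" if s>.38 else ("S" if mx>95 else "s")
        print(v,l)
asc("side2",330,375,190,232);print("now");asc("side6",325,385,180,225)
for z in(.044,.054,.063,.068,.085):print(z,px("side",[.518,.055,z]))
E
```

```text
190 wwwYwwwwwwwwwwwwwwwwwwwwwwwwSSSSSwwYYYYYwsssS
191 wwwwwwwwwwwwwwwwwwwwwwwwwYwwSSssSSwYwwYwwSSSS
192 wwwwwwwwwwwwwwwYwwwwwwwwwwwwSSsSssSwwwwwSSSSS
193 wwwwwwwwwwwwwwwwwwwwwwwwwwwwwSsssssSSwwSSSSSS
194 wwwwwwwwwwYwwYwwwwwwwwwwwwwwwSsssSssssssSSSSS
195 wwwwwwwwwwwwwwwwwwwwwwwYwwwwwwSssssssssssssSS
196 wwwwwwwwwwwwwwwwwwwwwwwwYwwwwwSSSssssssssssss
197 wwwwwwYwYwwwwwwwwwwwwwwwwwYwwwwSSsssssssssssw
198 wwwwwwwwwwwwwwwwwYwYwwwwwwwwwwwwwwsssssssswww
199 YwwwwwwwwwwwwwwYwwwYYYwwwwwwwwwwwwwwwwwwwwwww
200 wwwwwwwwwwwwYwwwYYYYYYYYYYwwYwYwwwwwwwwwwwwww
201 YwwwwwwwwYwwwwRwwYYYYYYYYwYYwwwwwwYwwwwwwYYwY
202 wwwwwwwwwwwwRRRwYYYYYYYYYYwYYwYYwwwwwYwwwwwww
203 wwwwwwwwwwwYRRRwYYYYYYYYYYYYYYwwwwwwwwYwwwwYw
204 wwwwwYYYwwwwRRRYYYYYwwwYYYYYYYwwYwwwwYYwwwYww
205 wwwwwwwwwwwwwRwYYYYwwswwYYYYYYwwwwwwYwYwYwYww
206 wwwwwwwwYYwwYwwYYYYYwswwYYYYYYwwwYYwwwwwwYYwY
207 wwwwwwwwwYYwwwYYYYYYwwwYYYYYYYwYwwYwwwYYwwwww
208 wwwwwwwwwwwwwwYYYYYYYYYYYYYYYYYwwwwwYwwwwwwww
209 wwwwwwwwYwwwwwYYYYYYYYYYYYYYYYwwwwwwYYwwwwwww
210 wwwwwwwwwwwwssYYYYYYYYYYYYYYYYwYwwwwwwwwwwwYY
211 wwwwwwwwwwwwsswYYwYYYYYYYYYYYwYwYYYwwYwwwwwww

[... 3398 characters left out ...]
wwwwwwwwww
217 wwYwwwwwwwwwSSSsssssswwYYYYYYwwsssssswwwwwwwwwwwwwwwwwwwwwww
218 YwwYwwwwwYwwSSSSsssssswwwYYYwssssssssSwwwwwwwwwwwwwwwwwwwwww
219 wwwwwwYwwwwSSSSSsssssssswwwwssssssssSSSwwwwwwwwwwwwwwwwwwwww
220 wwYwwwwwwwwSSSSSSsswwwwswsssswwssssSSSSwwwwwwwwwwwwwwwwwwwww
221 wwwwwwwwwwwSSsSSSSwwYYwwYwwwwwwwssSSSSSwwwwwwwwwwwwwwwwwwwww
222 wwwwwwwwwwwSSSSSSSSwYYYYYYYYYwssSSSSSSSwwwwwwwwwwwwwwwwwwwww
223 wwwwwwwwwwwSSSsSSSSSwwwYYYYYwsSSSSSSSSSwwwwwwwwwwwwwwwwwwwww
224 wwwwwwwwwwwSSSSSsSSSSwwwwwwwsSSSSSSSSSSwwwwwwwwwwwwwwwwwwwww
0.044 [349.9066963  212.14304404]
0.054 [349.98719861 209.41683578]
0.063 [350.06066153 206.92901634]
0.068 [350.10189538 205.53263346]
0.085 [350.24439245 200.70697441]
```

The side image settles it. The ring sits on top of the nut (rows 194–209, with nut body visible below), because the wrench pitched in the pads when I pushed. I'll lift off, set it down flat away from the nut and re-grip level.

```bash

python3 -m handwheel '[[[0,0,0,0,0,-0.01,0],[0,0,0,0,0,-0.02,0],[0,0,0,0,0,-0.03,0],[0,0,0,0,0,0,0]]]' >/dev/null; python3 s.py
python3 -m handwheel '[[[0,0,-1.36,0,0,0,0],[0,0,-1.36,0,0,0,0],[0,0,-1.36,0,0,0,0],[0,0,-1.36,0,0,0,0],[0,0,-1.36,0,0,0,0],[0,0,-1.36,0,0,0,0],[0,0,-1.36,0,0,0,0],[0,0,-1.36,0,0,0,0],[0,0,-1.36,0,0,0,0],[0,0,-1.36,0,0,0,0],[0,0,-1.36,0,0,0,0]]]' >/dev/null
python3 -m handwheel '[[[0,0,-1.36,0,0,0,0],[0,0,-1.36,0,0,0,0],[0,0,-1.36,0,0,0,0],[0,0,-1.36,0,0,0,0],[0,0,-1.36,0,0,0,0],[0,0,-1.36,0,0,0,0],[0,0,-1.36,0,0,0,0],[0,0,-1.36,0,0,0,0],[0,0,-1.36,0,0,0,0],[0,0,-1.36,0,0,0,0],[0,0,0,0,0,0,0]]]' >/dev/null; python3 s.py
```

```text
t 26.25 tcp [577.7  27.8 111.9] Ft [-0.7  0.1  0.8] Mt [-0.137 -0.175  0.   ] yaw_y 63.7 tilt [0.0047 0.0009] j6 -135.2 w 11.8
t 28.45 tcp [574.5  27.1 107. ] Ft [0.2 0.8 1.5] Mt [-0.143 -0.124 -0.019] yaw_y -125.1 tilt [-0.0046 -0.0007] j6 36.2 w 11.5
```

```bash

python3 -m handwheel '[[[0,0,0,-0.037,-0.0163,0,0],[0,0,0,-0.037,-0.0163,0,0],[0,0,0,-0.037,-0.0163,0,0],[0,0,0,-0.037,-0.0163,0,0],[0,0,0,-0.037,-0.0163,0,0],[0,0,-1.42,0,0,0,0],[0,0,-1.42,0,0,0.02,0],[0,0,0,0,0,0.03,0],[0,0,0,0,0,0.01,0],[0,0,0,0,0,0,0]]]' >/dev/null; python3 s.py
for i in 1 2 3 4; do python3 -m handwheel '[[[0,0,0,0,0,0.003,0],[0,0,0,0,0,0.003,0],[0,0,0,0,0,0,0]]]' >/dev/null; python3 s.py; done
```

```text
t 29.45 tcp [470.3 199.1  46.7] Ft [0.1 1.3 2.2] Mt [-0.083 -0.169 -0.031] yaw_y -108.1 tilt [-0.0045 -0.0036] j6 30.7 w 11.5
t 29.75 tcp [472.1 200.4  43. ] Ft [-0.5  0.   2.6] Mt [-0.137 -0.151  0.022] yaw_y -108.1 tilt [0.0006 0.0006] j6 30.8 w 11.2
t 30.05 tcp [471.9 200.4  36.5] Ft [ 0.5 -0.6  1. ] Mt [ 0.017 -0.281 -0.005] yaw_y -108.0 tilt [0.0002 0.0001] j6 30.8 w 11.5
t 30.35 tcp [472.8 200.9  30.9] Ft [ 2.7 -0.4 -1. ] Mt [0.05  0.407 0.052] yaw_y -108.0 tilt [0.0019 0.0012] j6 30.8 w 11.8
t 30.65 tcp [471.5 200.2  24. ] Ft [ 1.6 -1.3 -0.7] Mt [0.188 0.124 0.095] yaw_y -108.1 tilt [-0.0008 -0.0002] j6 30.8 w 11.6
```

```bash

for i in 1 2 3; do python3 -m handwheel '[[[0,0,0,0,0,0.003,0],[0,0,0,0,0,0.003,0],[0,0,0,0,0,0,0]]]' >/dev/null; python3 s.py; done
python3 -m handwheel '[[[0,0,0,0,0,0.0015,0],[0,0,0,0,0,0,0]]]' >/dev/null; python3 s.py
```

```text
t 30.95 tcp [471.2 200.   17.8] Ft [ 1.6 -0.8 -0.6] Mt [ 0.12  -0.033  0.018] yaw_y -108.1 tilt [-0.0014 -0.0008] j6 30.8 w 11.8
t 31.25 tcp [471.3 200.1  11.9] Ft [ 1.5 -0.1 -0.6] Mt [ 0.074 -0.067 -0.026] yaw_y -108.1 tilt [-0.0012 -0.0007] j6 30.8 w 11.8
t 31.55 tcp [471.5 200.1   6. ] Ft [ 0.4 -1.  -0.5] Mt [ 0.045 -0.112 -0.036] yaw_y -108.1 tilt [-0.0009 -0.0005] j6 30.8 w 11.5
t 31.75 tcp [471.7 200.2   4.9] Ft [ 1.8  0.3 -0.5] Mt [-0.074  0.011  0.008] yaw_y -108.0 tilt [-0.0004 -0.0003] j6 30.8 w 12.0
```

```bash

python3 -m handwheel '[[[0,0,0,0,0,0,0.03],[0,0,0,0,0,0,0.03],[0,0,0,0,0,0,0.03],[0,0,0,0.008,0,0.001,0.03],[0,0,0,0.007,0,0,0.03],[0,0,0,0,0,0,0],[0,0,0,0,0,0,0],[0,0,0,0,0,0,0],[0,0,0,0,0,0,0],[0,0,0,0,0,0,0]]]' >/dev/null; python3 s.py
python3 -m handwheel '[[[0,0,0,0,0,-0.01,0],[0,0,0,0,0,-0.035,0],[0,0,0,0,0,-0.04,0],[0,0,0,0,0,0,0],[0,0,0,0,0,0,0],[0,0,0,0,0,0,0]]]' >/dev/null; python3 s.py
cat > asc.py <<'E'
from h import *
def asc(a,u0,u1,v0,v1):
    a=a.astype(int)
    for v in range(v0,v1):
        l=""
        for u in range(u0,u1):
            R,G,B=a[v,u];mx=max(R,G,B);s=(mx-min(R,G,B))/(mx+1)
            l+= "R" if (R>1.8*G and R>1.8*B and R>50) else "." if mx<45 else "Y" if (s>.6 and G>.64*R) else "w" if s>.38 else ("S" if mx>95 else "s")
        print(v,l)
E
python3 - <<'E'
from asc import *
t=cams.capture("top");cv2.imwrite("pics/top7.png",t[:,:,::-1])
p=r.sense();P=np.array(p['tcp_pos']);T=np.array(p['ee_rot'])
rt=P-T[:,2]*.0185+T[:,0]*.05-T[:,2]*(-.004);u,v=px("top",rt);print("pred ringtop",rt,u,v)
asc(t,int(u)-22,int(u)+22,int(v)-18,int(v)+18)
print(hex2(t)); 
E
```

```text
t 32.75 tcp [485.9 195.6   4. ] Ft [0.9 1.5 0. ] Mt [-0.234  0.017  0.003] yaw_y -108.0 tilt [-0.0002 -0.0002] j6 32.3 w 11.5
t 33.35 tcp [484.9 195.   88.1] Ft [0.1 0.2 3.7] Mt [-0.154 -0.113 -0.008] yaw_y -108.1 tilt [-0.0024 -0.0011] j6 32.3 w 11.8
pred ringtop [0.53251773 0.17946849 0.1021888 ] 272.1698295952003 206.5536789288913
188 wwwwwwwwwwwwwwwwwwwwwwwwwwwwwwwwwwwwwwwwwwww
189 wwwwwwwwwwwwwwwwwwwwwwwwwwwwwwwwwwwwwwwwwwww
190 wwwwwwwwwwwwwwwwwwwwwwwwwwwwwwwwwwwwwwwwwwww
191 wwwwwwwwwwwwwwwwwwwwwwwwwwwwwwwwwwwwwwwwwwww
192 wwwwwwwwwwwwwwwwwwwwwwwwwwwwwwwwwwwwwwwwwwww
193 wwwwwwwwwwwwwwwwwwwwwwwwwwwwwwwwwwwwwwwwwwww
194 wwwwwwwwwwwwwwwwwwwwwwwwwwwwwwwwwwwwwwwwwwww
195 wwwwwwwwwwwwwwwwwwwYwwwwwwwwwwwwwwwwwwwwwwww
196 wwwwwwwwwwwwwwwwwwYwSSSSSwwwwwwwwwwwwwwwwwww
197 wwwwwwwwwwwwwwwwwwwSSSSSSSSwwwwwwwwwwwwwwwww
198 wwwwwwwwwwwwwwwwwwwSSSSwwSSSSSwwwwwwwwwwwwww
199 wwwwwwwwwwwwwwwwwSSSswYwwwwwSSSSwwwwwwwwwwww
200 wwwwwwwwwwwwwwwwSSSSwwwwwwwwwwSSSwwwwwwwwwww
201 wwwwwwwwwwwwwwwSSSSwwwwwwwwwwwwSSwwwwwwwwwww
202 wwwwwwwwwwwwwwSSSSwwwwwwwwwwwwwSswwwwwwwwwww
203 wwwwwwwwwwwwwwSSwwwwwwwww
[... 438 characters left out ...]
wwwwwwwSSSwwwwwwwwwwww
213 wwwwwwwwwwSSSSSSwwwsSwwYwwwSSSSwwwwwwwwwwwww
214 wwwwwwwwwwwSSSSSSwwwsss.wwwsSwwwwwwwwwwwwwww
215 wwwwwwwwwwwwSSSSSSwwwswssswsswwwwwwwwwwwwwww
216 wwwwwwwwwwwwSSSSSSSwwwwwwwwwwwwwYwwwwwwwwwww
217 wwwwwwwwwwwwSSSSSSSwwwwwwwwwsswwwwYwwwwwwwww
218 wwwwwwwwwwwwwSSSSSSSswwwwswswswswss.wwwwwwww
219 wwwwwwwwwwwwwwSSSSSSwwwwwwwwwwwwwwwYYwwwwwww
220 wwwwwwwwwwwwwwSSSSSSSwwwwwwswwwwwwwYwwwwwwww
221 wwwwwwwwwwwwwwwSSSSSSwwwwwwwwwwwwsYwswwwwwww
222 wwwwwwwwwwwwwwwSSSSSSswwswswwwwwwwYwsssswwww
223 wwwwwwwwwwwwwwwSSSSSSSwwssswwswwwwwwsssssssw
(array([515.8,  54.3]), array([330.07, 215.18]), 'flat normal', np.float64(41.7), 'AF px', np.float64(14.2), 'hexness', np.float64(0.154))
```

```bash
python3 - <<'E'
from h import *
t=cv2.imread("pics/top7.png")[:,:,::-1]
u0,v0,u1,v1=258,190,290,220
a=cv2.resize(t[v0:v1,u0:u1],None,fx=8,fy=8,interpolation=cv2.INTER_CUBIC).astype(float)
mx=a.max(2);sat=(mx-a.min(2))/(mx+1)
for th in(.36,.40,.44):
  for k in(25,33):
    st=(sat<th).astype(np.uint8)
    st=cv2.morphologyEx(st,cv2.MORPH_CLOSE,cv2.getStructuringElement(cv2.MORPH_ELLIPSE,(k,k)))
    n,l,s,c=cv2.connectedComponentsWithStats(1-st)
    i=l[int((206-v0)*8),int((274-u0)*8)]
    h=cv2.convexHull(max(cv2.findContours((l==i).astype(np.uint8),cv2.RETR_EXTERNAL,cv2.CHAIN_APPROX_NONE)[0],key=cv2.contourArea))
    M=cv2.moments(h);cu=(M['m10']/M['m00']+.5)/8-.5+u0;cv=(M['m01']/M['m00']+.5)/8-.5+v0
    f=np.zeros_like(st);cv2.fillPoly(f,[h],1);y,x=np.nonzero(f);d=-(y-y.mean())-1j*(x-x.mean())
    print(th,k,"AFpx",np.sqrt(M['m00']/64/.866),cu,cv,pt("top",cu,cv,.0927),"flat",(np.degrees(np.angle((d**6).mean()))/6+30)%60)
s=r.sense();P=np.array(s['tcp_pos']);T=np.array(s['ee_rot']);print(P,P+T[:,0]*.05)
E
```

```text
0.36 25 AFpx 15.731306953834146 273.08344421357054 206.55151829979587 [0.53286144 0.17845691 0.0927    ] flat 41.58020802457592
0.36 33 AFpx 15.210880522134822 273.4452835614302 206.18828956603113 [0.53365543 0.17768552 0.0927    ] flat 41.29284873675161
0.4 25 AFpx 15.336393492538187 273.22324396542905 206.43129922266544 [0.53312465 0.17815823 0.0927    ] flat 41.81039746548957
0.4 33 AFpx 14.95367895984731 273.4634830421861 206.1535423474671 [0.53373105 0.17764726 0.0927    ] flat 41.27978812701456
0.44 25 AFpx 14.772500159755522 273.4415013090809 206.20992662257132 [0.53360851 0.177693   0.0927    ] flat 41.30440183996999
0.44 33 AFpx 14.632909519062558 273.510323186574 206.10904869742293 [0.53382836 0.17754731 0.0927    ] flat 41.04506999855399
[0.4849396  0.19494001 0.08779423] [0.53247754 0.17944377 0.08768888]
```

```bash

python3 -m handwheel '[[[0,0,0,0.0054,0.03075,0,0],[0,0,0,0.0053,0.03075,0,0],[0,0,0,0.0054,0.03075,0,0],[0,0,0,0.0053,0.03075,0,0],[0,0,0,0,0,0,0],[0,0,0,0,0,0,0],[0,0,0,0,0,0,0]]]' >/dev/null; python3 s.py
python3 - <<'E'
from asc import *
t=cams.capture("top");cv2.imwrite("pics/top8.png",t[:,:,::-1]);print(hex2(t))
asc(t,316,346,200,228)
E
```

```text
t 34.1 tcp [468.5  72.5  88.5] Ft [0.2 0.7 2.6] Mt [-0.034 -0.068  0.014] yaw_y -108.0 tilt [-0.0006 -0.0004] j6 43.5 w 11.6
(array([521.7,  53. ]), array([330.69, 212.52]), 'flat normal', np.float64(12.9), 'AF px', np.float64(10.5), 'hexness', np.float64(0.211))
200 wwwwwwwwwwwwYYYYwwwwwwwwwwwwww
201 wwwwwwwwwwwwwwwwYwwRwwwwwwwwww
202 wwwwwwYwwSSSSSSSSSRRRRwwwwwwww
203 wwwwwwwSSSSSSSSSSSRRRRYwwwwwww
204 wwYwwSSSSSSSSSSSSRRRRwwYYwwwww
205 wwwwSSSSSSSSSSSSSwRRwSSwYYwwww
206 wwwSSSSSSSSSSSSSSSSSSSSSwYYwww
207 YwwSSSSSSSSsssssSSSSSSSSwwwYwY
208 wwSSSSSSSSsswYYwssssSSSSSwwYwY
209 wSSSSSSSSssYYYYYYYwssSSSSSwYww
210 wSSSSSSSsSYYYYYYYYYYYSSSSSwYYw
211 wSSSSSSssYYYYYYYYYYYYSSSSSwYYY
212 SSSSSSSSYYYYYYYYYYYYYsSSSSwYwY
213 SSSSSSsYYYYYYwwwYYYYYwSSSSSwYY
214 SSSSSssYYYYYYssssYYYYwSSSSSwww
215 SSSSSSSwwSwwwSSssYYYYYSSSSSwwY
216 SwwwwwwwwwwwwSwwswwYYYSSSSSwYw
217 wwwwwwwwwwwwwwwwwwwwwwSSSSSwYw
218 wwwwwwwwwwwwwwwwwSwwwwsSSSwwYw
219 wwwwwwwwwwwwwwwSSSSwwwwwSSwYYY
220 wwwwwwwwwwwwwwwSSSSwwwwwwsSwwY
221 wwwwwwwwwwwwwwwwSSwwwwwwwwswww
222 wwwwwwwwwwwwwwwwwwwwwwwwwwwwww
223 wwwwwwwwwwwwwwwwwwwwwwwwwwwwww
224 wwwwwwwwwwwwwwwwwwwwwwwwwwwwww
225 wwwwwwwwwwwwwwwwwwwwwwwwwwwwww
226 wwwwwwwwwwwwwwwwwwwwwwwwwwwwww
227 wwwwwwwwwwwwwwwwwwwwwwwwwwwwww
```

```bash

python3 -m handwheel '[[[0,0,0,-0.0011,0.0015,0.007,0],[0,0,0,0,0,0.007,0],[0,0,0,0,0,0,0],[0,0,0,0,0,0,0],[0,0,0,0,0,0,0]]]' >/dev/null; python3 s.py; python3 -m handwheel '[[[0,0,0,0,0,0,0]]]' >/dev/null; python3 s.py
```

```text
t 34.65 tcp [467.   71.2  75.1] Ft [ 0.1 -0.2  1.3] Mt [-0.146 -0.083 -0.025] yaw_y -108.0 tilt [ 0.0002 -0.    ] j6 43.5 w 11.6
t 34.75 tcp [467.1  71.1  75.3] Ft [-0.9  0.2  1.8] Mt [-0.134 -0.059  0.019] yaw_y -108.0 tilt [0.0005 0.0002] j6 43.5 w 11.3
```

Position as wanted; step down and watch the force.

```bash

for i in 1 2 3 4; do python3 -m handwheel '[[[0,0,0,0,0,0.0015,0],[0,0,0,0,0,0,0]]]' >/dev/null; python3 s.py; done
```

```text
t 34.95 tcp [466.8  71.   73.5] Ft [0.3 0.4 2.9] Mt [-0.142 -0.117  0.008] yaw_y -108.0 tilt [-0.0002  0.    ] j6 43.5 w 12.1
t 35.15 tcp [466.7  70.9  71.9] Ft [0.5 0.5 3. ] Mt [-0.134 -0.14   0.021] yaw_y -108.0 tilt [-0.0004 -0.0001] j6 43.5 w 12.0
t 35.35 tcp [466.7  71.   70.3] Ft [0.5 0.3 2.4] Mt [-0.107 -0.135 -0.013] yaw_y -108.0 tilt [-0.0004 -0.0001] j6 43.5 w 11.5
t 35.55 tcp [466.7  71.   68.9] Ft [0.8 0.4 3.2] Mt [-0.12  -0.12   0.049] yaw_y -108.0 tilt [-0.0004 -0.0002] j6 43.5 w 11.6
```

```bash

for i in 1 2 3; do python3 -m handwheel '[[[0,0,0,0,0,0.0015,0],[0,0,0,0,0,0.0015,0],[0,0,0,0,0,0,0]]]' >/dev/null; python3 s.py; done
```

```text
t 35.85 tcp [466.7  71.   65.8] Ft [-0.2  0.2  2.1] Mt [-0.1   -0.123  0.009] yaw_y -108.0 tilt [-0.0005 -0.0002] j6 43.5 w 12.0
t 36.15 tcp [466.7  70.9  62.8] Ft [-0.7  0.3  2.3] Mt [-0.068 -0.181 -0.02 ] yaw_y -108.0 tilt [-0.0005 -0.0003] j6 43.5 w 11.8
t 36.45 tcp [466.7  70.9  59.8] Ft [-0.7 -0.3  2.5] Mt [-0.121 -0.135  0.004] yaw_y -108.0 tilt [-0.0005 -0.0002] j6 43.5 w 11.8
```

```bash

for i in 1 2 3; do python3 -m handwheel '[[[0,0,0,0,0,0.0015,0],[0,0,0,0,0,0.0015,0],[0,0,0,0,0,0,0]]]' >/dev/null; python3 s.py; done
python3 -m handwheel '[[[0,0,0,0,0,0.001,0],[0,0,0,0,0,0.001,0],[0,0,0,0,0,0,0],[0,0,0,0,0,0,0]]]' >/dev/null; python3 s.py;
```

```text
t 36.75 tcp [466.7  70.9  56.8] Ft [ 1.  -0.2  2.1] Mt [-0.07 -0.14 -0.04] yaw_y -108.0 tilt [-0.0005 -0.0002] j6 43.5 w 11.7
t 37.05 tcp [466.7  71.   53.8] Ft [0.1 0.6 1.6] Mt [-0.103 -0.145 -0.04 ] yaw_y -108.0 tilt [-0.0005 -0.0002] j6 43.5 w 11.6
t 37.35 tcp [466.7  70.9  50.8] Ft [ 1.3 -0.2  2.1] Mt [-0.121 -0.128  0.013] yaw_y -108.0 tilt [-0.0005 -0.0002] j6 43.5 w 12.0
t 37.75 tcp [466.9  71.   49. ] Ft [ 0.2 -0.1  2.2] Mt [-0.146 -0.103  0.001] yaw_y -108.0 tilt [-0.0001 -0.    ] j6 43.5 w 11.5
```

Fully on without force. Now the quarter turn about the thread axis, in small steps.

```bash
sed -i 's/.0667\*F/.0517*F/' q.py
python3 -m handwheel '[[[0,0,1,0.0001,-0.0054,0,0],[0,0,1,0.0001,-0.0054,0,0],[0,0,0,0,0,0,0]]]' >/dev/null; python3 s.py; python3 q.py
for i in 1 2; do
python3 -m handwheel '[[[0,0,1,0.0001,-0.0054,0,0],[0,0,0.5,0,-0.0027,0,0],[0,0,0,0,0,0,0]]]' >/dev/null; python3 s.py; python3 q.py; done
```

```text
t 38.05 tcp [470.8  81.4  49. ] Ft [-0.9 -0.1  1.4] Mt [-0.026 -0.435 -0.173] yaw_y -120.0 tilt [-0.0005 -0.0001] j6 30.7 w 11.8
torque on tool about axis -0.165 lug(n,r,turned) [(np.int32(17), np.float64(26.8), np.float64(9.1))]
t 38.4 tcp [475.   88.1  49. ] Ft [-3.9 -1.4  1.7] Mt [ 0.17  -1.145 -0.304] yaw_y -128.9 tilt [-0.0004  0.0001] j6 21.3 w 11.5
torque on tool about axis -0.224 lug(n,r,turned) [(np.int32(15), np.float64(26.6), np.float64(14.0))]
t 38.75 tcp [480.7  94.5  49.1] Ft [-5.2 -0.8  1. ] Mt [ 0.34  -1.759 -0.206] yaw_y -137.9 tilt [0.0003 0.001 ] j6 12.0 w 11.5
torque on tool about axis -0.155 lug(n,r,turned) [(np.int32(15), np.float64(26.6), np.float64(26.9))]
```

```bash

python3 -m handwheel '[[[0,0,1,-0.0006,-0.0054,0,0],[0,0,1,-0.0006,-0.0054,0,0],[0,0,0,0,0,0,0]]]' >/dev/null; python3 s.py; python3 q.py
for i in 1 2; do
python3 -m handwheel '[[[0,0,1,-0.0001,-0.0054,0,0],[0,0,1,-0.0001,-0.0054,0,0],[0,0,0,0,0,0,0]]]' >/dev/null; python3 s.py; python3 q.py; done
```

```text
t 39.1 tcp [489.1 101.6  49. ] Ft [-0.6 -1.2  2.2] Mt [ 0.336 -0.151 -0.3  ] yaw_y -149.9 tilt [0.0011 0.0001] j6 -0.3 w 11.6
torque on tool about axis -0.239 lug(n,r,turned) [(np.int32(17), np.float64(27.0), np.float64(34.6))]
t 39.45 tcp [498.9 106.8  49.1] Ft [ 0.2 -2.2  3.4] Mt [ 0.777  0.014 -0.352] yaw_y -161.9 tilt [0.0018 0.0006] j6 -12.2 w 11.4
torque on tool about axis -0.239 lug(n,r,turned) [(np.int32(19), np.float64(27.3), np.float64(48.2))]
t 39.8 tcp [509.4 109.6  49.3] Ft [-0.1 -4.   4.4] Mt [ 1.179  0.12  -0.424] yaw_y -173.9 tilt [0.0023 0.0005] j6 -23.9 w 11.3
torque on tool about axis -0.215 lug(n,r,turned) [(np.int32(19), np.float64(27.1), np.float64(60.3))]
```

```bash

for i in 1 2; do
python3 -m handwheel '[[[0,0,1,0,-0.0059,0,0],[0,0,1,0,-0.0059,0,0],[0,0,0,0,0,0,0]]]' >/dev/null; python3 s.py; python3 q.py; done
```

```text
t 40.15 tcp [520.6 110.3  49.2] Ft [-0.1 -3.4  3. ] Mt [ 0.922 -0.275 -0.424] yaw_y 174.1 tilt [0.0013 0.0006] j6 -35.3 w 11.6
torque on tool about axis -0.248 lug(n,r,turned) [(np.int32(16), np.float64(26.6), np.float64(71.0))]
t 40.5 tcp [532.  108.6  49.2] Ft [-2.4 -2.   2.2] Mt [ 0.718 -0.702 -0.312] yaw_y 162.1 tilt [0.001  0.0008] j6 -46.5 w 11.9
torque on tool about axis -0.204 lug(n,r,turned) [(np.int32(18), np.float64(26.6), np.float64(84.7))]
```

```bash

python3 -m handwheel '[[[0,0,1,-0.0003,-0.0056,0,0],[0,0,0.7,-0.0002,-0.0039,0,0],[0,0,0,0,0,0,0],[0,0,0,0,0,0,0]]]' >/dev/null; python3 s.py; python3 q.py
python3 -m handwheel '[[[0,0,-1,-0.0001,0.0054,0,0],[0,0,-1,-0.0001,0.0054,0,0],[0,0,0,0,0,0,0],[0,0,0,0,0,0,0]]]' >/dev/null; python3 s.py; python3 q.py
```

```text
t 40.95 tcp [540.7 105.5  49.3] Ft [-2.5 -4.5  3.2] Mt [ 1.173 -0.48  -0.383] yaw_y 152.0 tilt [0.0008 0.0001] j6 -55.9 w 11.7
torque on tool about axis -0.145 lug(n,r,turned) [(np.int32(19), np.float64(26.8), np.float64(96.2))]
t 41.4 tcp [530.2 109.6  49. ] Ft [ 2.6 -4.1  2.5] Mt [ 1.115  0.543 -0.164] yaw_y 163.7 tilt [-0.0016 -0.0012] j6 -45.2 w 11.4
torque on tool about axis 0.041 lug(n,r,turned) [(np.int32(18), np.float64(27.2), np.float64(96.4))]
```

```bash

python3 -m handwheel '[[[0,0,0,0.0008,-0.0015,0,0],[0,0,0,0,0,0,0]]]' >/dev/null; python3 s.py
for i in 1 2 3; do python3 -m handwheel '[[[0,0,0,0,0,-0.0015,0],[0,0,0,0,0,-0.0015,0],[0,0,0,0,0,0,0]]]' >/dev/null; python3 s.py; done
```

```text
t 41.65 tcp [531.1 108.9  48.6] Ft [ 0.2 -0.6  2.1] Mt [-0.007 -0.042  0.004] yaw_y 163.7 tilt [-0.0025 -0.0002] j6 -45.0 w 11.6
t 41.95 tcp [532.  109.2  52.2] Ft [0. 0. 2.] Mt [-0.041  0.012  0.023] yaw_y 163.8 tilt [-0.0002  0.0001] j6 -44.9 w 11.5
t 42.25 tcp [532.3 109.2  55.3] Ft [0.4 0.3 2. ] Mt [-0.074 -0.019  0.007] yaw_y 163.8 tilt [0.0004 0.0002] j6 -44.9 w 11.8
t 42.55 tcp [532.3 109.2  58.3] Ft [-0.6  0.7  1.3] Mt [-0.084  0.017  0.023] yaw_y 163.8 tilt [0.0003 0.0002] j6 -44.9 w 11.5
```

```bash

python3 -m handwheel '[[[0,0,0,0,0,-0.004,0],[0,0,0,0,0,-0.02,0],[0,0,0,0,0,-0.018,0],[0,0,0,-0.0292,0.0168,0,0],[0,0,0,-0.0292,0.0168,0,0],[0,0,0,-0.0292,0.0168,0,0],[0,0,0,-0.0292,0.0168,0,0],[0,0,0,0,0,0.035,0],[0,0,0,0,0,0.035,0],[0,0,0,0,0,0.01,0],[0,0,0,0,0,0,0],[0,0,0,0,0,0,0]]]' >/dev/null; python3 s.py; python3 q.py
```

```text
t 43.75 tcp [501.5 240.6  21.3] Ft [-0.2 -0.7  1.4] Mt [-0.027  0.017 -0.   ] yaw_y 163.8 tilt [0.0021 0.0011] j6 -58.6 w 11.5
torque on tool about axis 0.038 lug(n,r,turned) [(np.int32(21), np.float64(26.1), np.float64(96.6))]
```

```bash

python3 -m handwheel '[[[0,0,0,0,0,0.006,0],[0,0,0,0,0,0.006,0],[0,0,0,0,0,0.003,0],[0,0,0,0,0,0,0]]]' >/dev/null; python3 s.py
python3 -m handwheel '[[[0,0,0,0,0,0.0015,0],[0,0,0,0,0,0,0]]]' >/dev/null; python3 s.py
python3 -m handwheel '[[[0,0,0,0,0,0.001,0],[0,0,0,0,0,0,0]]]' >/dev/null; python3 s.py
```

```text
t 44.2 tcp [500.  239.7   4.6] Ft [-0.8  0.2  2.2] Mt [-0.097  0.009  0.013] yaw_y 163.8 tilt [-0.0009 -0.0007] j6 -58.6 w 11.4
t 44.4 tcp [500.5 240.1   4. ] Ft [ 0.3  0.5 -0.2] Mt [-0.238  0.229  0.038] yaw_y 163.8 tilt [0.0004 0.0001] j6 -58.6 w 11.6
t 44.6 tcp [500.5 240.1   4. ] Ft [ 3.1  1.8 -7.8] Mt [-0.836  0.577  0.015] yaw_y 163.8 tilt [0.0007 0.0001] j6 -58.6 w 12.0
```

Both ends of the wrench are on the worktop. Now let go, rise, retreat and check.

```bash

python3 -m handwheel '[[[0,0,0,0,0,-0.001,0],[0,0,0,0,0,0,0.03],[0,0,0,0,0,0,0.04],[0,0,0,0,0,0,0.04],[0,0,0,0,0,0,0.04],[0,0,0,0,0,-0.02,0.04],[0,0,0,0,0,-0.04,0.04],[0,0,0,0,0,-0.05,0.04],[0,0,0,0,0,-0.04,0.04],[0,0,0,0,0,0,0.04],[0,0,0,0,0,0,0.04]]]' >/dev/null; python3 s.py; python3 q.py
python3 - <<'E'
from asc import *
t=cams.capture("top");s=cams.capture("side")
T=np.array(r.sense()['ee_rot']);H=np.array([.5005,.2401])
R=px("top",[*(H+T[:2,0]*.05),.018]);F=px("side",[*(H-T[:2,0]*.093),.028]);print(R,F)
asc(t,int(R[0])-15,int(R[0])+15,int(R[1])-12,int(R[1])+14)
asc(s,int(F[0])-12,int(F[0])+12,int(F[1])-8,int(F[1])+12)
for n,im in(("top",t),("side",s)):
    o=cv2.imread(f"pics/{n}0.png")[:,:,::-1]
    print(n,[round(float(np.abs(im[v-20:v+20,u-20:u+20].astype(int)-o[v-20:v+20,u-20:u+20]).mean()),1) for u,v in({"top":[(195,142),(477,128),(157,243)],"side":[(193,263),(371,101),(250,350)]}[n])])
E
```

```text
t 45.7 tcp [500.4 240.3 154.4] Ft [0.6 1.  0.4] Mt [-0.079  0.015  0.005] yaw_y 163.7 tilt [0.0015 0.0019] j6 -58.6 w 39.8
torque on tool about axis -0.046 lug(n,r,turned) [(np.int32(22), np.float64(25.8), np.float64(96.4))]
[270.10451624 227.54750687] [258.43496511 301.54771477]
215 YYwwwwwwwwwwwwwwwwwwwwwwwwwwww
216 wwwYwYwwwwwwwwwwwwwwwwwwwwwwww
217 wwwwwwYwwwwwwwwwwwwwwwwwwwwwww
218 YwwwYwYwYwwwwwwYYwwwwwYwwwwwww
219 YYwwwwYYYYYYYwwSSSSSSwYYYwwYww
220 wwYYYYYYYwwSSSSSSSSSSSwYYwwwYw
221 SSSwYwYYYwSSSSSSSSwSSSSwYYwwYw
222 SSSSSSSwYSSSSSwwwwYwSSSSwYYYYY
223 SSSSSSSSSSSSwYYYYwYYwSSSSwYYYw
224 SSSSSSSSSSSSwwwYwwwYYwSSSSwYww
225 SSSSSSSSSSSwwwYwYYYwwwwSSSSwYw
226 wwSSSSSSSSSwYwYwYYYwwYwYSSSwYw
227 YYwwwSSSSSSwYwwYwwYwwwYYSSSwYw
228 wwYYYwwwSSSYYwwYwwwwwwYwSSSYYw
229 wwwwYYYSSSwYYwwYYYYwYYYwSSwYYY
230 wwYwwwwSSSwYYwwwwYYYwYYSSSwwwY
231 wwwwwwYSSSSwYYYwYwwwYYwSSSwYYY
232 wwwwwwYwwSSSwYYYYYwYwwwSSSYYYY
233 wwwwwwYYwwSSSwYYYwYYwwSSSwYYww
234 wwwwwwYwYwwSSSwwwYwwSSSSSwYYww
235 wwwwwwwwYYwwSSSSSSSSSSSSSYYwwY
236 YwwwwwwwwYYwSSSSSSSSSSSwwYwwww
237 wwwwwwwwwYwYwSSSSwwwwwYYwwwwww
238 wwwwwwwwwwwwYwwwwwYwwwwwwwwwww
239 wwwwwwwwwwwwwwwwwwwwwwwwwwwwww
240 wwwwwwwwwwwwwwwwwwwwwwwwwwwwww
293 YwwwwwwwwwwwwwwwwwwwwwwS
294 wYwYwwwwwwwwwwwwwwwwwSSS
295 wwwwwwwwwwwwwwwwwwwSSSSS
296 wwwwwwwwwwwwwSSSSSSSSSSS
297 wwwwwwwwwwwSSSSSSSSSSSSS
298 wwwwwwwwwwSSSSSSSSSSSSSs
299 wwwwwwwwwSSSSSSSSSSSSsss
300 wwwYwwwwwSSSSSSSSSSSssss
301 wwwwwwwwwSSSSSSSSSSsssww
302 wwwwwwwwwSSSSSSSSSSsswww
303 wwwwwwwwwSSsSSSSSSssswww
304 wwwwwwwwwSSSSSSSSsssswww
305 YwwwwwwwwwSSSSSSssssswww
306 wwwwwwwwwwSSSSSsssssswww
307 wwwwwwwwwwSSssssssssswww
308 wwwwwwwwwwSSsssssssswwww
309 wwwwwwwwwwwSssssssswwwww
310 wwwwwwwwwwwwSssssswwwwww
311 wwwwwYwwwwwwwSSSwwwwwwww
312 wwwwYYwwwwwwwwwwwwwwwwww
top [8.4, 14.4, 74.9]
side [2.9, 2.2, 3.9]
```

```bash
python3 -c "
from station import r
print(r.finish_job())"
```

```text
the job is handed in; nothing more can be done
None
```

I handed the job in at about 46 s: by camera the red lug is 96° from its start, the wrench lies flat on the worktop clear of the nut, and the side view shows the cup, plate and cruet unmoved; the first try to fit the ring only perched it on top of the nut, so I re-gripped it and the second went fully down without force, and I got no verdict back.

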